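# Shut and blank off the dust port and hang the lockout tags

## Task

Take this router's dust port out of service: first swing the raised damper lever down to its stop, then set the blanking cover fully home on the port, and fold the three clip flaps down flat over its rim. Then hang every lockout tag from the rack on the front of the guard panel, each on its own S-hook: take a hook off the panel, pass it through the tag's hole, lift the tag out with it and hang the hook back over the panel's upper edge. The tags' paint is fresh, so do not grip the tags themselves, and do not knock over the oil can or the cup.

Things in the scene. Friction and masses are not known exactly. Their poses are not given: they have to be found in the camera images.
- cover_knob (a point): Loose blanking cover: dark steel disc 132 mm across, 8 mm thick, a rubber plug (100 mm across, 12 mm deep) beneath and an upright round black knob (36 mm across, 44 mm tall) on its centre. This point is on the knob's axis, 16 mm below the knob's top, 28 mm above the disc's top face, 48 mm above the plug's underside, on which the cover stands at the start. z up.
- port_mouth (a point): Fixed dust port: upright open round collar on the machine bed, 110 mm inside and 120 mm outside diameter, 60 mm high, on a 150 mm square foot. This point is the centre of its mouth, level with the rim. With the cover home (plug in the collar, disc flat on the rim) the knob point is 36 mm above this point and the disc's top face 8 mm above it.
- flap1 (a joint): Angle of clip flap 1: 0 = folded down flat over the cover's rim, growing as it opens; 1.57 = upright; at the start (1.85 to 2.15) it leans outward from the port. Range 0 to 2.3. It stays where it is left (friction about 0.03 N m: 1 to 2 N at its tip moves it).
- flap1_hinge (a point): Hinge of clip flap 1, outside the port, 74.5 mm from the port's axis, 8.5 mm above the rim. The flap is a bare aluminium strip 40 mm long from the hinge, 26 mm wide, 4 mm thick; the hinge axis is level and square to the line from the port's axis to this point. Folded down it points to the port's axis, its top face 4 mm above this point.
- flap2 (a joint): Angle of clip flap 2: 0 = folded down flat over the cover's rim, growing as it opens; 1.57 = upright; at the start (1.85 to 2.15) it leans outward from the port. Range 0 to 2.3. It stays where it is left (friction about 0.03 N m: 1 to 2 N at its tip moves it).
- flap2_hinge (a point): Hinge of clip flap 2, outside the port, 74.5 mm from the port's axis, 8.5 mm above the rim. The flap is a bare aluminium strip 40 mm long from the hinge, 26 mm wide, 4 mm thick; the hinge axis is level and square to the line from the port's axis to this point. Folded down it points to the port's axis, its top face 4 mm above this point.
- flap3 (a joint): Angle of clip flap 3: 0 = folded down flat over the cover's rim, growing as it opens; 1.57 = upright; at the start (1.85 to 2.15) it leans outward from the port. Range 0 to 2.3. It stays where it is left (friction about 0.03 N m: 1 to 2 N at its tip moves it).
- flap3_hinge (a point): Hinge of clip flap 3, outside the port, 74.5 mm from the port's axis, 8.5 mm above the rim. The flap is a bare aluminium strip 40 mm long from the hinge, 26 mm wide, 4 mm thick; the hinge axis is level and square to the line from the port's axis to this point. Folded down it points to the port's axis, its top face 4 mm above this point.
- panel: Fixed guard panel on the robot's right: upright dark steel sheet 300 mm long, 190 mm high, 6 mm thick. Origin at the centre of its lower edge on the bed; z up, y along the panel, -x out of its front face, towards the middle of the bed. Three S-hooks hang over its upper edge about 100 mm apart, their tabs in front.
- hook1_tab (a point): S-hook 1, loose, bare steel flat bar 8 mm wide (its y). z up, -x out of the panel's front. Upright shank 90 mm long, 5 mm thick; half-way up a flat grip tab on its -x side, 8 mm thick (y), 33 mm long (x), 26 mm tall. This point, where to grip, is on the tab 22 mm in -x from the shank's middle. Hung up, it is 165 mm above the bed and 27.8 mm in front of the panel's mid-plane.
- hook1_bar (a point): Foot bar of S-hook 1, on its top face where a tag hangs, 55 mm below and 6 mm in +x from the tab point. The bar is 5 mm thick, runs 31 mm out in -x from the shank and ends in a tip rising 8 mm above its top face; the tip's outer face is 12 mm in -x from the tab point. At the shank's top, 25 mm above the tab point, a loop to +x, 15 mm wide inside, its lip 15 mm deep, takes the panel edge.
- hook2_tab (a point): S-hook 2, loose, bare steel flat bar 8 mm wide (its y). z up, -x out of the panel's front. Upright shank 90 mm long, 5 mm thick; half-way up a flat grip tab on its -x side, 8 mm thick (y), 33 mm long (x), 26 mm tall. This point, where to grip, is on the tab 22 mm in -x from the shank's middle. Hung up, it is 165 mm above the bed and 27.8 mm in front of the panel's mid-plane.
- hook2_bar (a point): Foot bar of S-hook 2, on its top face where a tag hangs, 55 mm below and 6 mm in +x from the tab point. The bar is 5 mm thick, runs 31 mm out in -x from the shank and ends in a tip rising 8 mm above its top face; the tip's outer face is 12 mm in -x from the tab point. At the shank's top, 25 mm above the tab point, a loop to +x, 15 mm wide inside, its lip 15 mm deep, takes the panel edge.
- hook3_tab (a point): S-hook 3, loose, bare steel flat bar 8 mm wide (its y). z up, -x out of the panel's front. Upright shank 90 mm long, 5 mm thick; half-way up a flat grip tab on its -x side, 8 mm thick (y), 33 mm long (x), 26 mm tall. This point, where to grip, is on the tab 22 mm in -x from the shank's middle. Hung up, it is 165 mm above the bed and 27.8 mm in front of the panel's mid-plane.
- hook3_bar (a point): Foot bar of S-hook 3, on its top face where a tag hangs, 55 mm below and 6 mm in +x from the tab point. The bar is 5 mm thick, runs 31 mm out in -x from the shank and ends in a tip rising 8 mm above its top face; the tip's outer face is 12 mm in -x from the tab point. At the shank's top, 25 mm above the tab point, a loop to +x, 15 mm wide inside, its lip 15 mm deep, takes the panel edge.
- tag1_hole (a point): Lockout tag 1 (may be absent): rigid white plate 60 mm wide (y), 90 mm tall (z), 4 mm thick (x), held upright by its lowest 25 mm in a rack slot with 1 mm play each way. This point is the centre of its rectangular hole, 24 mm wide, 26 mm high, 22 mm below the top edge, 68 mm above the bottom. +x faces the panel at the start: a hook with like axes enters from the +x side, moving along -x.
- tag2_hole (a point): Lockout tag 2 (may be absent): rigid white plate 60 mm wide (y), 90 mm tall (z), 4 mm thick (x), held upright by its lowest 25 mm in a rack slot with 1 mm play each way. This point is the centre of its rectangular hole, 24 mm wide, 26 mm high, 22 mm below the top edge, 68 mm above the bottom. +x faces the panel at the start: a hook with like axes enters from the +x side, moving along -x.
- tag3_hole (a point): Lockout tag 3 (may be absent): rigid white plate 60 mm wide (y), 90 mm tall (z), 4 mm thick (x), held upright by its lowest 25 mm in a rack slot with 1 mm play each way. This point is the centre of its rectangular hole, 24 mm wide, 26 mm high, 22 mm below the top edge, 68 mm above the bottom. +x faces the panel at the start: a hook with like axes enters from the +x side, moving along -x.
- damper (a joint): Angle of the damper lever: 0 = raised (43 degrees above level), growing as it is lowered, 0.75 = level, 0.9 = down at its stop. At the start 0 to 0.25. It stays where it is left (friction about 0.08 N m, so 1 to 2 N down on its end moves it).
- damper_pivot (a point): Level pivot of the damper lever, 55 mm above the bed, on a fixed grey head (60 x 50 mm) left of the middle of the bed, towards its far side. The lever is a steel rod 12 mm thick, 80 mm long from here, pointing up and roughly towards the robot, with a black ball 22 mm across at its end.
- damper_tip (a point): Centre of the black ball at the end of the damper lever, 80 mm from the pivot.
- rack: The fixed plywood tag rack, 250 mm long (y), 44 mm wide (x), 33 mm high, with three slots 80 mm apart along y; slot floors 8 mm above the bed. Origin at the centre of its underside. x is roughly across the gap to the panel (+x towards the panel).
- oilcan: A bystander: steel oil can, 120 mm tall, standing at the far side of the bed.
- cup: A bystander: grey plastic cup, 80 mm tall, standing at the far side of the bed.
Mind the look-alikes: they are no part of the job. What is shaped like the part that bears hook3_tab but black or red is not meant.

How it is judged:
By the outcome, as a careful person would: the job done as asked, in the order asked, and still so for the second after the job is handed in, with the robot touching nothing.
Of tag1, tag2, tag3 only 2 to 3 are there at a start; the rules pass over those that are not, and their reading is None.
At some moment in a run one of cover may be knocked a few centimetres aside while the robot is not near it.
It also fails if it takes over 192 s, if anything falls off the work surface, if the arm or the gripper's body presses on something with over 40 N, if the wrist force passes 120 N, or if a joint passes its speed limit or range.

## Robot

A 6-joint arm with a two-finger parallel gripper is mounted at the origin on the work surface. World frame = base frame: x ahead of the robot, y to its left, z up, the work surface at z = 0. Lengths are in mm, angles in degrees, forces in N, time in s.
With the tool pointing down it reaches from about 350 to 850 mm from the base axis. Payload 8.1 kg.
Tool frame: the origin (TCP) lies midway between the tips of the shut fingers; the grasp point (between the pads) lies 19 mm behind it; z points along the fingers, y is the line along which they close (so a half turn about z gives the same grasp; the last joint's range is limited). The gripper opens to 85 mm and grips with 20 to 120 N. Pads are 22 mm wide; open, the fingers measure 114 mm over their backs; the gripper's body (76 mm by 85 mm) begins 54 mm behind the grasp point. The pads swing forward as they close: fully open they stand 13 mm farther back than shut.
Start: joints at [65.122, 7.471, 85.268, -0, 87.261, -4.893], TCP at [205.041, 563.883, 231.292] pointing down, gripper open.
Joint ranges: [-169.43, 169.43], [-51.17, 129.36], [1.28, 143.12], [-76.62, 256.62], [0, 156.53], [-152.29, 152.29]. Speed limits (degrees/s): [136.94, 136.94, 159.86, 180, 180, 180].

## Interface

Orientations are given as [roll, pitch, yaw] about the fixed x, y, z axes, in that order (R = Rz(yaw) Ry(pitch) Rx(roll)).
In Python, from bench import sense, snapshot, camera_params, hand_in, masks_of, pinpoint gives the robot as it stands.
- The arm moves only by the tool step_arm, never from a script. Its argument "targets" is a list of rows, each an object with "angular": the turn, a rotation vector about the tool's x, y, z scaled (see below), a list of three; "dp": the shift along the tool's x, y, z scaled (see below), a list of three; "fingers": the closure, from 0 (fully open) to 1 (shut). A call has exactly 8 rows; each row is the pose to reach, as a shift and turn from the pose commanded when the call began, along the tool's axes at that moment, turning the shorter way round; what a row does not reach only later rows make up. The controller multiplies each number of a shift by 0.2 m and each number of a turn by 180 degrees. A row lasts 1/8 s, in which the tool goes at most 62.5 mm and 10.7 degrees, less where a joint would pass 70% of its speed; a pose out of reach is approached as far as the arm can. A call with a number of a shift or a turn outside -1 to 1 is refused whole. A call with a gripper value outside its range is refused whole. The fingers move at their own pace and stop on an object; "newtons" is the grip in N (left out, the last holds). Time passes only in rows, so rows that repeat a pose let the fingers close, or fill a call up. It gives the time, the measured TCP pose, the force, the opening and the grip force at its end, in the units of the state.
- sense(): the state, without advancing time (a new reading comes with each control period).
- snapshot(name): name is "side" or "top"; returns the picture (384x512x3 uint8, blue, green, red); there is no depth.
- camera_params(name): a dict with "vfov" (degrees; the focal length in pixels is half the picture's height over the tangent of half this angle, whatever the lens; pixels are square), "cx", "cy" (the principal point, pixels), "R" (3x3) and "t" (3): a world point X has camera coordinates R X + t. Camera axes: x right, y down, z forward; pixel columns grow to the right and rows downward; lengths in mm; the calibration is good to about 2 mm. A picture is of the moment at which its call begins. camera_params takes no time and is no camera call.
- hand_in(): hands the job in; it is judged then, once.
Trained networks look in the newest picture that a camera, given by its name, has taken for a name from the list of things; names that differ only in an ending like _2 or _b are one class to them, and where a whole thing is asked for, a point or a joint stands for the part that bears it (a point fixed in the world has none). Each returns a list of dicts, best first, with "conf" (0 to 1); they miss things now and then, are a little off and sometimes report something else, mostly with a low value. They report only what shows in the picture. A call takes as long as a camera call. They do not tell look-alikes from the thing itself.
- masks_of(camera, label): "pixels" (384x512 bool, what is visible of it) and "at" ([column, row] in pixels, amid what is visible of it).
- pinpoint(camera, label): "at" ([column, row] in pixels: a listed point, or the origin of a listed thing).
The state is a dict: "time": time; "joint_pos": joint angles; "qd": joint speeds; "joint_efforts": joint torques, N m; "tool_pos": TCP position; "tcp_rot": TCP orientation; "ft_force": force on the tool from outside, world axes, zero at the start; "wrist_torque": the same for the moment, N m; "finger_gap": finger opening in mm; "grip_force": force on a finger pad.
Only numpy, scipy, OpenCV 4.12 (cv2) and the standard library are available. Lean on these libraries where they do the work, as an engineer would, in place of code of your own. Each camera call takes 0.05 s, during which the arm holds its last target. There are 200 camera calls.

## Working session

There is one attempt and no reset: what is moved stays moved. The work goes in short steps, Python scripts to look and compute and a tool call to move; the robot and the scene stay as the last step left them, time stands still between calls to the robot, and variables do not carry over. Pictures are saved under pics/ and viewed, at most 14 in all, crops included, and the job is handed in when it is done.

Besides the shell and the picture viewer there is one more tool, called after "Call:" as a command line: name --argument value ..., lists and objects as JSON in quotes. step_arm: Moves the arm, as the interface text tells. Its arguments: {"type":"object","properties":{"targets":{"type":"array","items":{"type":"object","properties":{"angular":{"type":"array","items":{"type":"number","minimum":-1,"maximum":1}},"dp":{"type":"array","items":{"type":"number","minimum":-1,"maximum":1}},"fingers":{"type":"number"}}}},"newtons":{"type":"number"}},"required":["targets"]}

```bash
ls; mkdir -p pics; python3 - <<'E'
from bench import *
import cv2,numpy as np
print(sense())
for c in("side","top"):
    im=snapshot(c); cv2.imwrite(f"pics/{c}0.png",im); p=camera_params(c); print(c,p)
    for n in "cover_knob port_mouth flap1_hinge flap2_hinge flap3_hinge panel hook1_tab hook2_tab hook3_tab hook1_bar tag1_hole tag2_hole tag3_hole damper_pivot damper_tip rack oilcan cup".split():
        r=pinpoint(c,n); print(n,[(np.round(a['at'],1).tolist(),round(float(a['conf']),2)) for a in r][:5])
E
```

```text
pics
{'time': 0.0, 'joint_pos': array([ 6.51217899e+01,  7.51436813e+00,  8.53287240e+01, -2.52462676e-03,
        8.72621448e+01, -4.89373113e+00]), 'qd': array([ 0.03442142, -0.08343092, -0.02420819, -0.03301353, -0.03166517,
        0.10452506]), 'joint_efforts': array([ 2.16677108e-03, -5.69406724e+01, -5.00535786e+01,  2.65028057e-04,
        1.52475655e-02,  1.08675752e-05]), 'tool_pos': array([204.82851272, 563.37145445, 230.25747324]), 'tcp_rot': array([-1.79894932e+02, -6.46521344e-03,  1.60015638e+02]), 'ft_force': array([0.67654802, 0.29781902, 0.05620746]), 'wrist_torque': array([-0.00774473, -0.00933688, -0.00886586]), 'grip_force': 0.0, 'finger_gap': 85.27796238427987}
side {'vfov': 48.7668572665609, 'cx': 258.9802585421338, 'cy': 190.76893688099204, 'R': array([[ 0.87163231, -0.48977314,  0.01947772],
       [-0.31726021, -0.59401616, -0.73925014],
       [ 0.37363494,  0.6381748 , -0.67314921]]), 't': array([-550.90863166,  234.03358565, 1021.2664728 ])}
cover_knob [([197.2, 215.2], 0.65)]
port_mouth [([153.7, 143.4], 0.68), ([175.9, 144.1], 0.64), ([243.2, 149.0], 0.
[... 1301 characters left out ...]
78)]
hook1_tab [([381.9, 280.3], 0.57), ([378.1, 276.6], 0.37)]
hook2_tab [([379.2, 230.0], 0.52)]
hook3_tab [([380.8, 201.0], 0.75), ([428.1, 215.6], 0.7), ([351.7, 178.4], 0.57), ([382.3, 155.2], 0.4)]
hook1_bar [([381.9, 274.7], 0.53), ([299.0, 193.7], 0.48)]
tag1_hole [([172.1, 162.1], 0.53)]
tag2_hole [([301.5, 223.7], 0.67), ([376.0, 238.5], 0.66), ([376.2, 233.3], 0.29)]
tag3_hole [([304.4, 195.6], 0.61), ([297.1, 227.4], 0.22)]
damper_pivot [([173.5, 163.5], 0.63), ([121.6, 203.5], 0.54)]
damper_tip [([178.5, 184.9], 0.43)]
rack [([300.4, 227.2], 0.58), ([378.1, 233.0], 0.37)]
oilcan [([228.3, 132.6], 0.81), ([378.4, 199.9], 0.18)]
cup [([151.8, 147.9], 0.61), ([106.7, 245.9], 0.17)]
```

```bash
python3 - <<'E'
import cv2
a=cv2.imread("pics/side0.png");cv2.imwrite("pics/side0b.png",cv2.resize(a[100:350,120:440],(768,600),interpolation=cv2.INTER_CUBIC))
a=cv2.imread("pics/top0.png");cv2.imwrite("pics/top0b.png",cv2.resize(a[90:330,80:440],(800,533),interpolation=cv2.INTER_CUBIC))
E
```

```text
(no output)
```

View pics/side0b.png

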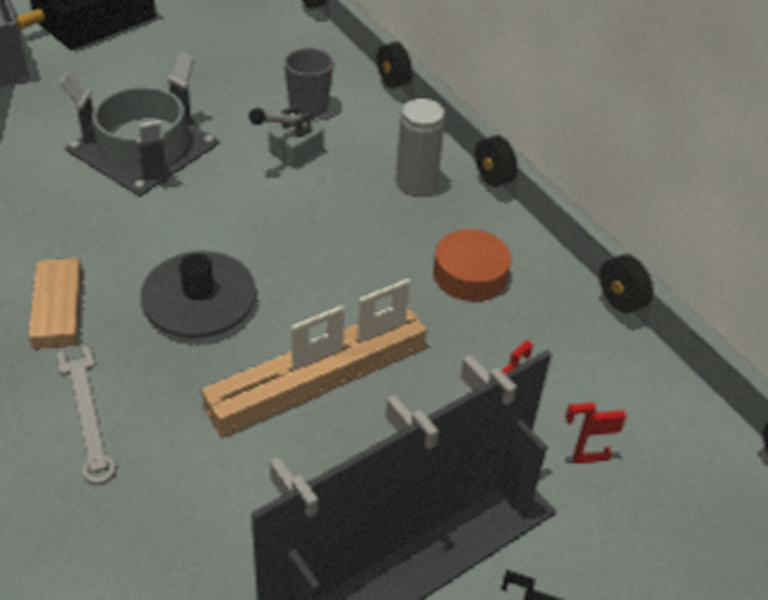

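View pics/top0b.png

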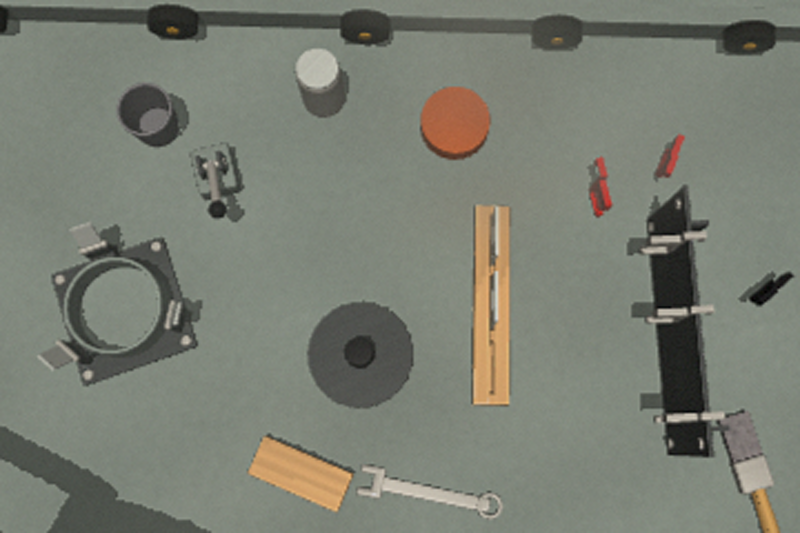

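The side view shows the rack with two white tags, in its middle and far slots (holes at side px (254,237) and (278,225)). The near slot is empty. Three bare-steel hooks hang on the panel. The top view shows the port at (131,227), cover knob at (242,249) and damper ball at (178,184). The red hooks at (350,175)/(380,160) and the black one at (427,217) lie on the bed and are look-alikes; only the steel ones on the panel fit.

```bash
cat > h.py <<'E'
import numpy as np,cv2
from bench import *
from scipy.spatial.transform import Rotation as Ro
P={c:camera_params(c) for c in("side","top")}
def K(c):
    p=P[c];f=192/np.tan(np.radians(p['vfov']/2));return f,np.array([p['cx'],p['cy']])
def proj(c,X):
    f,c0=K(c);Y=np.atleast_2d(X)@P[c]['R'].T+P[c]['t'];return c0+f*Y[:,:2]/Y[:,2:]
def ray(c,u):
    f,c0=K(c);d=P[c]['R'].T@np.r_[(np.array(u)-c0)/f,1];return -P[c]['R'].T@P[c]['t'],d
def atz(c,u,z):
    o,d=ray(c,u);return o+d*(z-o[2])/d[2]
def tri(us,ut):
    A=[];b=[]
    for c,u in(("side",us),("top",ut)):
        o,d=ray(c,u);d=d/np.linalg.norm(d);M=np.eye(3)-np.outer(d,d);A.append(M);b.append(M@o)
    X=np.linalg.solve(sum(A),sum(b));e=[np.linalg.norm(proj(c,X)[0]-u) for c,u in(("side",us),("top",ut))]
    return X,e
sc=lambda x,y:(120+x/2.4,100+y/2.4)
tc=lambda x,y:(80+x/2.2222,90+y/2.2222)
E
python3 - <<'E'
from h import *
np.set_printoptions(precision=1,suppress=True)
print([ray(c,(0,0))[0] for c in P])
for n,a,b in[("knobtop",sc(196,262),tc(359,348)),("rim",sc(140,118),tc(115,306)),("tip",sc(257,116),tc(217,209)),("pivot",(242.3,148.5),tc(212,168)),
 ("tagmid topnear",sc(292,325),tc(496,322)),("tagmid topfar",sc(344,308),tc(496,275)),("tagfar n",sc(359,302),tc(496,265)),("tagfar f",sc(409,283),tc(496,207)),
 ("rack nr",sc(225,414),tc(510,404)),("rack fr",sc(426,327),tc(509,205)),("rack nl",sc(203,390),tc(473,404)),
 ("panel f",sc(549,352),tc(688,187)),("panel n",sc(253,515),tc(668,455)),
 ("fl1 tip",sc(151,128),tc(172,315)),("fl2 tip",sc(182,60),tc(80,230)),("fl3tip",sc(70,82),tc(48,355)),("oil",sc(422,108),tc(318,68)),("cup",sc(309,62),tc(146,108))]:
    X,e=tri(a,b);print(n,X,np.array(e))
for a in[(474,206),(509,205),(510,404),(473,404)]: print("rackc",atz("top",tc(*a),33))
for u in[(275,465),(391,402),(469,362)]: print("hook s front?",atz("side",sc(*u),195))
E
python3 - <<'E'
import cv2
a=cv2.imread("pics/top0.png");cv2.imwrite("pics/top_pan.png",cv2.resize(a[170:310,345:425],(457,600)[::1] if 0 else (456,798)[:1]+(600,) if 0 else (343,600),interpolation=cv2.INTER_CUBIC))
E
```

```text
[array([ 172.9, -782.5,  871.2]), array([ 336.9,  -68. , 1382.7])]
knobtop [449.5  -9.7  64.8] [0.4 0.4]
rim [496.5 292.4  49. ] [0.4 0.5]
tip [611.2 166.3  95.5] [0.2 0.2]
pivot [670.5 181.2  64.3] [0.3 0.4]
tagmid topnear [ 483.6 -172.4  101.3] [0.5 0.4]
tagmid topfar [ 542.  -172.8   96.2] [1.1 1.1]
tagfar n [ 556.4 -173.6   97.9] [2.2 2.1]
tagfar f [ 624.5 -171.7   92.3] [0.4 0.4]
rack nr [ 392.8 -196.2   39.4] [1.3 1.2]
rack fr [ 639.3 -192.3   34.9] [0. 0.]
rack nl [ 390.2 -151.1   29.5] [0.5 0.5]
panel f [ 630.2 -378.8  192.5] [0. 0.]
panel n [ 340.8 -365.8  136.7] [3.6 2.8]
fl1 tip [483.6 212.2  90.5] [0.8 0.9]
fl2 tip [579.7 330.5  93.5] [0.3 0.4]
fl3tip [429.6 356.2  89.9] [0.1 0.2]
oil [782.8  49.3 125.3] [0. 0.]
cup [740.7 266.1  78.3] [0. 0.]
rackc [ 637.1 -148.    33. ]
rackc [ 639.6 -192.4   33. ]
rackc [ 390.  -195.9   33. ]
rackc [ 388.7 -150.6   33. ]
hook s front? [ 367.9 -369.2  195. ]
hook s front? [ 479.4 -360.6  195. ]
hook s front? [ 560.7 -356.4  195. ]
```

View pics/top_pan.png

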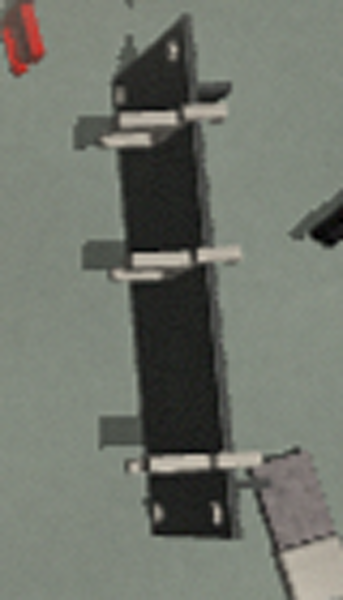

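The panel crop shows the front face with its upper edge running from (188,15) to (235,535) in crop pixels. The three steel hooks have their tabs left of the edge and their foot bars below the tabs.

```bash
python3 - <<'E'
from h import *
np.set_printoptions(precision=1,suppress=True)
pc=lambda x,y:(345+x/4.2857,170+y/4.2857)
for n,a,b in[("edge far",sc(549,352),pc(188,15)),("edge near",sc(253,515),pc(235,535))]: print(n,*tri(a,b),atz("top",b,190))
print("bottom",atz("top",pc(152,535),0),atz("top",pc(113,82),0))
for l,t0,t1,f0,lt in[((206,110),(118,119),(178,117),(100,142),(228,109)),((218,254),(131,260),(190,258),(111,274),(241,253)),((238,460),(148,466),(206,462),(128,466),(262,459))]:
    print("loop195",atz("top",pc(*l),195),"lip end",atz("top",pc(*lt),195),"tab178",atz("top",pc(*t0),178),atz("top",pc(*t1),178),"tip 118",atz("top",pc(*f0),118))
# side lips: endpoints of the loop tops
for a,b in[((272,463),(312,500)),((389,402),(433,432)),((465,363),(511,389))]: print("side loop",atz("side",sc(*a),195),atz("side",sc(*b),195))
E
python3 - <<'E'
import cv2
a=cv2.imread("pics/side0.png");cv2.imwrite("pics/s_pan.png",cv2.resize(a[235:325,220:345],(800,576),interpolation=cv2.INTER_CUBIC))
a=cv2.imread("pics/side0.png");cv2.imwrite("pics/s_port.png",cv2.resize(a[110:190,140:260],(800,533),interpolation=cv2.INTER_CUBIC))
E
```

```text
edge far [ 632.1 -377.5  190.1] [np.float64(0.16060850402337754), np.float64(0.13405521756033253)] [ 632.4 -377.7  190. ]
edge near [ 335.3 -397.1  189. ] [np.float64(0.10050429620111329), np.float64(0.07595864060805604)] [ 335.4 -396.9  190. ]
bottom [ 333.8 -395.7    0. ] [ 631.7 -375.4    0. ]
loop195 [ 575.1 -385.5  195. ] lip end [ 576.1 -398.2  195. ] tab178 [ 571.7 -338.4  178. ] [ 573.9 -373.5  178. ] tip 118 [ 568.8 -340.6  118. ]
loop195 [ 491.8 -390.2  195. ] lip end [ 492.7 -403.3  195. ] tab178 [ 489.1 -344.5  178. ] [ 491.2 -378.6  178. ] tip 118 [ 487.9 -346.1  118. ]
loop195 [ 376.5 -398.3  195. ] lip end [ 377.4 -411.8  195. ] tab178 [ 372.3 -352.   178. ] [ 375.4 -384.9  178. ] tip 118 [ 373.8 -354.3  118. ]
side loop [ 366.7 -366.5  195. ] [ 378.4 -410.3  195. ]
side loop [ 478.  -359.8  195. ] [ 493.4 -402.2  195. ]
side loop [ 557.1 -355.6  195. ] [ 575.  -397.1  195. ]
```

View pics/s_pan.png

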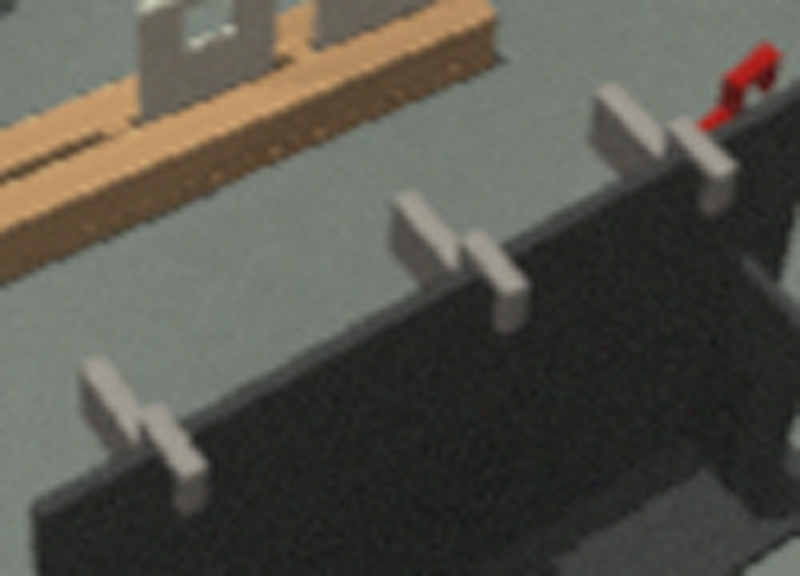

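The side crop confirms the three steel hooks on the panel, with their lips behind it. Next I refine the port and plan the first move.

```bash
cat >> h.py <<'E'
np.set_printoptions(precision=3,suppress=True)
def plan(xyz,yaw=None,p=None,cur=None):
    s=sense();p=np.array(s['tool_pos']) if p is None else np.array(p)
    r=s['tcp_rot'] if cur is None else [180,0,cur]
    R=Ro.from_euler('xyz',r,degrees=True)
    d=R.inv().apply(np.array(xyz)-p)
    yaw=r[2] if yaw is None else yaw
    w=(R.inv()*Ro.from_euler('xyz',[180,0,yaw],degrees=True)).as_rotvec(degrees=True)/180
    return d/200,w
E
python3 - <<'E'
from h import *
print(atz("top",tc(114.5,305),60),atz("side",sc(140,118),60))
for a in[(111,247),(112,365),(60,308),(169,304)]:pass
# collar outline prediction for two centre candidates
for c in[(497,293),(497.6,299)]:
    t=np.linspace(0,2*np.pi,73)
    for cam,o,f in(("top",(80,90),2.2222),("side",(120,100),2.4)):
        q=(proj(cam,np.c_[c[0]+60*np.cos(t),c[1]+60*np.sin(t),0*t+60])-o)*f;print(c,cam,q.min(0),q.max(0))
print(atz("top",tc(212,168),55), atz("side",(242.3,148.5),55))
print(plan([608,165.2,150],81))
E
```

```text
[495.09  290.436  60.   ] [493.505 277.704  60.   ]
(497, 293) top [ 63.237 254.973] [161.751 352.672]
(497, 293) side [92.365 85.178] [183.629 138.903]
(497.6, 299) top [ 58.369 254.36 ] [156.88  352.038]
(497.6, 299) side [91.27  82.839] [182.272 136.24 ]
[671.888 183.319  55.   ] [677.38  192.219  55.   ]
(array([-2.575, -1.185,  0.406]), array([0.   , 0.   , 0.439]))
```

View pics/s_port.png

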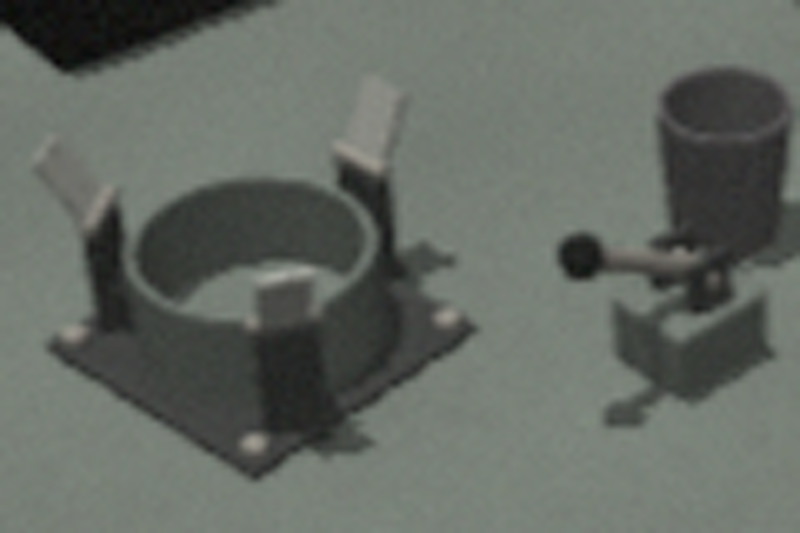

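The port crop shows the rim spanning columns 125–380 with its top at row 178. The three flaps lean outward and the damper ball is at (582,256). I'll check a fitted model against both views.

```bash
cat >> h.py <<'E'
def port_lines(c,z,a,th=2.0):
    t=np.linspace(0,2*np.pi,73);L=[np.c_[c[0]+r*np.cos(t),c[1]+r*np.sin(t),0*t+z] for r in(55,60)]
    for k in range(3):
        b=np.radians(a+120*k);u=np.array([np.cos(b),np.sin(b),0]);v=np.array([-u[1],u[0],0]);zz=np.array([0,0,1])
        h=np.array([*c,z])+74.5*u+8.5*zz;tip=h+40*(-np.cos(th)*u+np.sin(th)*zz)
        L.append(np.array([h-13*v,h+13*v,tip+13*v,tip-13*v,h-13*v]))
    return L
def draw(cam,im,lines,box,f,col=(0,255,0)):
    x0,y0,x1,y1=box;o=cv2.resize(im[y0:y1,x0:x1],None,fx=f,fy=f,interpolation=cv2.INTER_CUBIC)
    for l in lines:
        q=((proj(cam,l)+.5-[x0,y0])*f).astype(np.int32);cv2.polylines(o,[q],False,col,1)
    return o
E
python3 - <<'E'
from h import *
L=port_lines((496,291.5),60,-99)
a=draw("top",cv2.imread("pics/top0.png"),L,(90,180,180,270),4.4)
b=draw("side",cv2.imread("pics/side0.png"),L,(140,110,230,200),4.4)
cv2.imwrite("pics/ov1.png",np.hstack([a,b]))
E
```

```text
(no output)
```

View pics/ov1.png

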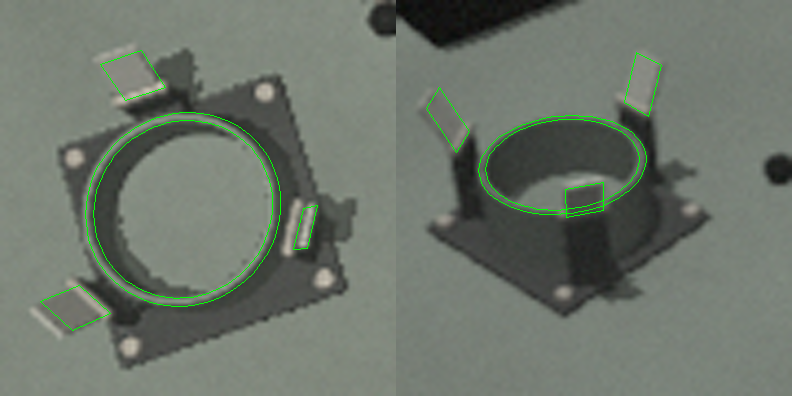

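Call:
step_arm --targets '[{"dp": [-0.2, -0.1, 0], "angular": [0, 0, 0.05], "fingers": 1}, {"dp": [-0.5, -0.23, 0], "angular": [0, 0, 0.1], "fingers": 1}, {"dp": [-0.75, -0.345, 0], "angular": [0, 0, 0.15], "fingers": 1}, {"dp": [-1, -0.46, 0], "angular": [0, 0, 0.2], "fingers": 1}, {"dp": [-1, -0.46, 0], "angular": [0, 0, 0.25], "fingers": 1}, {"dp": [-1, -0.46, 0], "angular": [0, 0, 0.3], "fingers": 1}, {"dp": [-1, -0.46, 0], "angular": [0, 0, 0.35], "fingers": 1}, {"dp": [-1, -0.46, 0], "angular": [0, 0, 0.4], "fingers": 1}]'

```text
time: 2.9
tool_pos: [361.6, 409.0, 231.4]
tcp_rot: [180.0, -0.0, 87.7]
ft_force: [0.9, -0.3, 0.5]
finger_gap: -0.2
grip_force: 0.0
```

The overlay fits: the rim matches in both views and the flaps sit about 2–3 mm further toward +y. I take the port centre as (496.5, 293) with flaps at -99°, 21° and 141°.

```bash
python3 - <<'E'
from h import *
print(plan([608,165.2,125],81))
E
```

```text
(array([-1.169,  1.28 ,  0.532]), array([ 0.   , -0.   ,  0.037]))
```

Call:
step_arm --targets '[{"dp": [-0.25, 0.3, 0.1]}, {"dp": [-0.5, 0.55, 0.2]}, {"dp": [-0.8, 0.9, 0.2]}, {"dp": [-0.8, 0.9, 0.2]}, {"dp": [-0.8, 0.9, 0.2]}, {"dp": [-0.8, 0.9, 0.2]}, {"dp": [-0.8, 0.9, 0.2]}, {"dp": [-0.8, 0.9, 0.2]}]'

```text
validation failed for argument at $.ta...
```

Call:
step_arm --targets '[{"dp": [-0.2, 0.2, 0.1], "angular": [0, 0, 0.037]}, {"dp": [-0.369, 0.38, 0.2], "angular": [0, 0, 0.037]}, {"dp": [-0.369, 0.38, 0.3], "angular": [0, 0, 0.037]}, {"dp": [-0.369, 0.38, 0.33], "angular": [0, 0, 0.037]}, {"dp": [-0.369, 0.38, 0.33], "angular": [0, 0, 0.037]}, {"dp": [-0.369, 0.38, 0.33], "angular": [0, 0, 0.037]}, {"dp": [-0.369, 0.38, 0.33], "angular": [0, 0, 0.037]}, {"dp": [-0.369, 0.38, 0.33], "angular": [0, 0, 0.037]}]'

```text
validation failed for argument at $.ta...
```

Call:
step_arm --targets '[{"dp": [-0.25, 0.3, 0.1], "angular": [0, 0, 0], "fingers": 1}, {"dp": [-0.5, 0.55, 0.2], "angular": [0, 0, 0], "fingers": 1}, {"dp": [-0.8, 0.9, 0.2], "angular": [0, 0, 0], "fingers": 1}, {"dp": [-0.8, 0.9, 0.2], "angular": [0, 0, 0], "fingers": 1}, {"dp": [-0.8, 0.9, 0.2], "angular": [0, 0, 0], "fingers": 1}, {"dp": [-0.8, 0.9, 0.2], "angular": [0, 0, 0], "fingers": 1}, {"dp": [-0.8, 0.9, 0.2], "angular": [0, 0, 0], "fingers": 1}, {"dp": [-0.8, 0.9, 0.2], "angular": [0, 0, 0], "fingers": 1}]'

```text
time: 3.9
tool_pos: [535.3, 244.0, 191.6]
tcp_rot: [180.0, -0.0, 88.1]
ft_force: [-0.2, 0.3, -0.7]
finger_gap: 0.3
grip_force: 0.0
```

Call:
step_arm --targets '[{"dp": [-0.2, 0.2, 0.1], "angular": [0, 0, 0.037], "fingers": 1}, {"dp": [-0.369, 0.38, 0.2], "angular": [0, 0, 0.037], "fingers": 1}, {"dp": [-0.369, 0.38, 0.3], "angular": [0, 0, 0.037], "fingers": 1}, {"dp": [-0.369, 0.38, 0.33], "angular": [0, 0, 0.037], "fingers": 1}, {"dp": [-0.369, 0.38, 0.33], "angular": [0, 0, 0.037], "fingers": 1}, {"dp": [-0.369, 0.38, 0.33], "angular": [0, 0, 0.037], "fingers": 1}, {"dp": [-0.369, 0.38, 0.33], "angular": [0, 0, 0.037], "fingers": 1}, {"dp": [-0.369, 0.38, 0.33], "angular": [0, 0, 0.037], "fingers": 1}]'

```text
time: 4.9
tool_pos: [609.5, 166.9, 126.0]
tcp_rot: [179.9, -0.0, 81.4]
ft_force: [0.3, -0.2, 0.7]
finger_gap: -0.4
grip_force: 0.0
```

Call:
step_arm --targets '[{"dp": [0, 0, 0.08], "angular": [0, 0, 0], "fingers": 1}, {"dp": [-0.005, -0.01, 0.13], "angular": [0, 0, 0], "fingers": 1}, {"dp": [-0.01, -0.02, 0.18], "angular": [0, 0, 0], "fingers": 1}, {"dp": [-0.015, -0.03, 0.23], "angular": [0, 0, 0], "fingers": 1}, {"dp": [-0.02, -0.04, 0.28], "angular": [0, 0, 0], "fingers": 1}, {"dp": [-0.028, -0.049, 0.32], "angular": [0, 0, 0], "fingers": 1}, {"dp": [-0.028, -0.049, 0.35], "angular": [0, 0, 0], "fingers": 1}, {"dp": [-0.028, -0.049, 0.36], "angular": [0, 0, 0], "fingers": 1}]'

```text
time: 5.9
tool_pos: [598.8, 162.4, 53.5]
tcp_rot: [-180.0, 0.0, 81.4]
ft_force: [-5.3, -2.0, 9.7]
finger_gap: 0.2
grip_force: 5.0
```

Call:
step_arm --targets '[{"dp": [0, 0, 0.005], "angular": [0, 0, 0], "fingers": 1}, {"dp": [0, 0, 0.01], "angular": [0, 0, 0], "fingers": 1}, {"dp": [0, 0, 0.01], "angular": [0, 0, 0], "fingers": 1}, {"dp": [0, 0, 0.015], "angular": [0, 0, 0], "fingers": 1}, {"dp": [0, 0, 0.015], "angular": [0, 0, 0], "fingers": 1}, {"dp": [0, 0, 0.015], "angular": [0, 0, 0], "fingers": 1}, {"dp": [0, 0, 0.015], "angular": [0, 0, 0], "fingers": 1}, {"dp": [0, 0, 0.015], "angular": [0, 0, 0], "fingers": 1}]'

```text
time: 6.9
tool_pos: [599.1, 162.4, 53.1]
tcp_rot: [180.0, 0.0, 81.4]
ft_force: [-12.6, -3.9, 20.5]
finger_gap: 0.1
grip_force: 10.7
```

Call:
step_arm --targets '[{"dp": [0, 0, -0.1], "angular": [0, 0, 0], "fingers": 1}, {"dp": [0, 0, -0.3], "angular": [0, 0, 0], "fingers": 0.4}, {"dp": [0, 0, -0.5], "angular": [0, 0, 0], "fingers": 0.3}, {"dp": [0, 0, -0.7], "angular": [0, 0, 0], "fingers": 0.2}, {"dp": [0, 0, -0.7], "angular": [0, 0, 0], "fingers": 0.2}, {"dp": [0, 0, -0.7], "angular": [0, 0, 0], "fingers": 0.2}, {"dp": [0, 0, -0.7], "angular": [0, 0, 0], "fingers": 0.2}, {"dp": [0, 0, -0.7], "angular": [0, 0, 0], "fingers": 0.2}]'

```text
time: 7.9
tool_pos: [598.1, 162.3, 188.9]
tcp_rot: [-179.9, 0.0, 81.4]
ft_force: [-0.4, -0.5, 0.1]
finger_gap: 68.5
grip_force: 0.0
```

```bash
python3 - <<'E'
from h import *
for c in P: cv2.imwrite(f"pics/{c}1.png",snapshot(c))
u={}
for c in P:
    for n in("cover_knob","damper_tip"):
        r=pinpoint(c,n); print(c,n,[(np.array(a['at']),a['conf']) for a in r][:3]); u[c,n]=r[0]['at'] if r else None
for n in("cover_knob","damper_tip"):
    if u["side",n] is not None and u["top",n] is not None: print(n,tri(u["side",n],u["top",n]))
a=cv2.imread("pics/side1.png")[100:260,130:300];b=cv2.imread("pics/top1.png")[130:290,90:260]
cv2.imwrite("pics/c1.png",cv2.resize(np.hstack([a,b]),(800,376),interpolation=cv2.INTER_CUBIC))
print(plan([449.5,-9.7,140],81))
E
```

```text
side cover_knob [(array([197.2, 215. ]), 0.94), (array([239.6, 318.8]), 0.53), (array([196.1, 135.3]), 0.26)]
side damper_tip [(array([319.3, 258.8]), 0.7), (array([227.8, 159.5]), 0.57)]
top cover_knob [(array([242.1, 248.3]), 0.76)]
top damper_tip []
cover_knob (array([441.111,  -9.215,  47.75 ]), [np.float64(2.441800884981282), np.float64(2.428166586592685)])
(array([-0.963, -0.608,  0.251]), array([-0.   ,  0.   ,  0.002]))
```

View pics/c1.png

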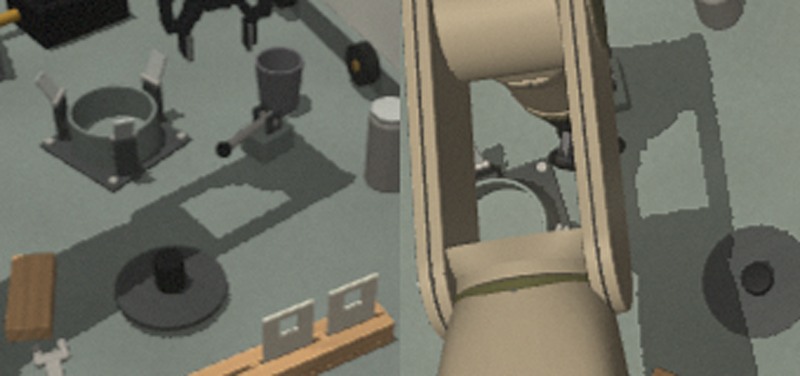

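The lever is now down and the cover has not moved (knob at side px (197,215)).

```bash
python3 - <<'E'
from h import *
print(atz("top",tc(360.5,354.5),17),atz("top",tc(359,348),64),atz("top",(242,248.7),48),atz("side",(197.2,215),48),atz("side",sc(196,262),64))
t=np.linspace(0,6.28,90)
for c in[(446,-10),(449,-10)]:
    q=np.r_[np.c_[c[0]+66*np.cos(t),c[1]+66*np.sin(t),0*t+20],np.c_[c[0]+66*np.cos(t),c[1]+66*np.sin(t),0*t+12]]
    for cam,o,f in(("top",(80,90),2.2222),("side",(120,100),2.4)):
        w=(proj(cam,q)-o)*f;print(c,cam,w.min(0),w.max(0))
m=[masks_of(c,"cover_knob")[0]['pixels'] for c in("side","top")]
for k in m: y,x=np.nonzero(k);print(x.min(),x.max(),y.min(),y.max(),k.sum())
E
```

```text
[446.623 -10.006  17.   ] [450.617  -9.909  64.   ] [446.35  -10.626  48.   ] [434.576  -8.223  48.   ] [448.717  -8.695  64.   ]
(446, -10) top [307.438 302.215] [413.298 408.647]
(446, -10) side [138.882 250.64 ] [254.808 339.01 ]
(449, -10) top [307.547 299.848] [413.361 406.202]
(449, -10) side [141.357 249.816] [257.137 338.03 ]
178 224 204 239 1326
121 162 192 232 1155
```

Call:
step_arm --targets '[{"dp": [-0.2, -0.12, 0], "angular": [0, 0, 0], "fingers": 0.2}, {"dp": [-0.45, -0.28, 0], "angular": [0, 0, 0], "fingers": 0.2}, {"dp": [-0.7, -0.43, 0.1], "angular": [0, 0, 0], "fingers": 0.2}, {"dp": [-0.967, -0.615, 0.2], "angular": [0, 0, 0], "fingers": 0.2}, {"dp": [-0.967, -0.615, 0.25], "angular": [0, 0, 0], "fingers": 0.2}, {"dp": [-0.967, -0.615, 0.25], "angular": [0, 0, 0], "fingers": 0.2}, {"dp": [-0.967, -0.615, 0.25], "angular": [0, 0, 0], "fingers": 0.2}, {"dp": [-0.967, -0.615, 0.25], "angular": [0, 0, 0], "fingers": 0.2}]'

```text
time: 9.3
tool_pos: [449.4, -9.6, 141.3]
tcp_rot: [179.9, -0.0, 81.4]
ft_force: [-0.1, -0.4, 0.4]
finger_gap: 68.1
grip_force: 0.0
```

```bash
python3 - <<'E'
from h import *
print(plan([448,-10,29],81))
c="side";snapshot(c);print(c,[(a['at'],a['conf']) for a in pinpoint(c,"cover_knob")])
E
```

```text
(array([-0.003, -0.007,  0.561]), array([ 0.   , -0.   ,  0.002]))
side [([201.1, 211.9], 0.85)]
```

```bash
python3 - <<'E'
from h import *
im=snapshot("side");k=masks_of("side","cover_knob")[0]['pixels'];y,x=np.nonzero(k);print(x.min(),x.max(),y.min(),y.max(),k.sum())
cv2.imwrite("pics/s2.png",cv2.resize(im[150:260,150:270],(600,550),interpolation=cv2.INTER_CUBIC))
E
```

```text
177 225 204 240 1360
```

View pics/s2.png

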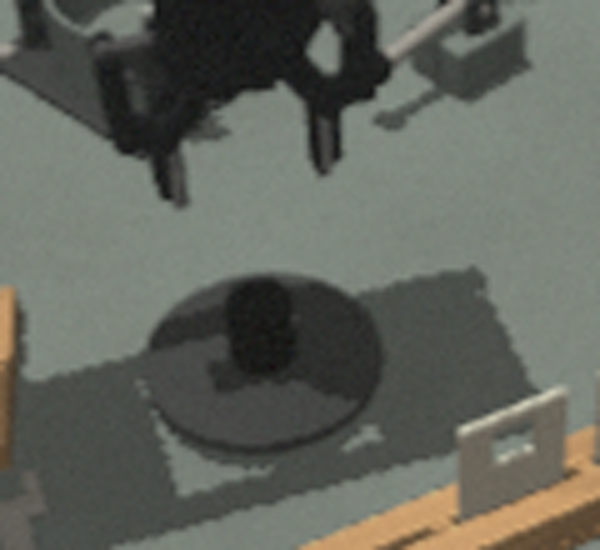

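The cover has not moved (knob at crop (262,325), disc in the same place) and the gripper is centred above it. I descend and grip.

Call:
step_arm --targets '[{"dp": [-0.003, -0.005, 0.15], "angular": [0, 0, 0], "fingers": 0.2}, {"dp": [-0.003, -0.005, 0.35], "angular": [0, 0, 0], "fingers": 0.2}, {"dp": [-0.003, -0.005, 0.5], "angular": [0, 0, 0], "fingers": 0.2}, {"dp": [-0.003, -0.005, 0.555], "angular": [0, 0, 0], "fingers": 0.2}, {"dp": [-0.003, -0.005, 0.555], "angular": [0, 0, 0], "fingers": 0.2}, {"dp": [-0.003, -0.005, 0.555], "angular": [0, 0, 0], "fingers": 0.7}, {"dp": [-0.003, -0.005, 0.555], "angular": [0, 0, 0], "fingers": 0.9}, {"dp": [-0.003, -0.005, 0.555], "angular": [0, 0, 0], "fingers": 1}]' --newtons 60

```text
time: 10.5
tool_pos: [448.4, -10.9, 31.0]
tcp_rot: [179.8, -0.0, 81.4]
ft_force: [-0.5, 0.2, 7.7]
finger_gap: 34.8
grip_force: 60.1
```

Call:
step_arm --targets '[{"dp": [0, 0, 0], "angular": [0, 0, 0], "fingers": 1}, {"dp": [0, 0, 0], "angular": [0, 0, 0], "fingers": 1}, {"dp": [0, 0, -0.1], "angular": [0, 0, 0], "fingers": 1}, {"dp": [0, 0, -0.3], "angular": [0, 0, 0], "fingers": 1}, {"dp": [0, 0, -0.5], "angular": [0, 0, 0], "fingers": 1}, {"dp": [0, 0, -0.7], "angular": [0, 0, 0], "fingers": 1}, {"dp": [0, 0, -0.7], "angular": [0, 0, 0], "fingers": 1}, {"dp": [0, 0, -0.7], "angular": [0, 0, 0], "fingers": 1}]'

```text
time: 11.5
tool_pos: [446.3, -10.6, 168.0]
tcp_rot: [-179.9, 0.0, 81.4]
ft_force: [-1.2, -0.2, -4.3]
finger_gap: 34.7
grip_force: 61.3
```

```bash
python3 - <<'E'
from h import *
print(plan([496.5,293,160],81)); print(sense()['tool_pos'])
E
```

```text
(array([1.538, 0.02 , 0.04 ]), array([-0.   ,  0.   ,  0.002]))
[446.331 -10.578 168.031]
```

Call:
step_arm --targets '[{"dp": [0.1, 0, 0], "angular": [0, 0, 0], "fingers": 1}, {"dp": [0.3, 0, 0], "angular": [0, 0, 0], "fingers": 1}, {"dp": [0.5, 0, 0], "angular": [0, 0, 0], "fingers": 1}, {"dp": [0.7, 0, 0], "angular": [0, 0, 0], "fingers": 1}, {"dp": [0.9, 0.01, 0], "angular": [0, 0, 0], "fingers": 1}, {"dp": [1, 0.02, 0], "angular": [0, 0, 0], "fingers": 1}, {"dp": [1, 0.02, 0], "angular": [0, 0, 0], "fingers": 1}, {"dp": [1, 0.02, 0], "angular": [0, 0, 0], "fingers": 1}]'

```text
time: 12.5
tool_pos: [480.4, 185.5, 168.2]
tcp_rot: [-179.9, 0.1, 81.3]
ft_force: [-0.2, -0.1, -4.4]
finger_gap: 34.7
grip_force: 61.1
```

Call:
step_arm --targets '[{"dp": [0.1, 0, 0], "angular": [0, 0, 0], "fingers": 1}, {"dp": [0.3, 0, 0], "angular": [0, 0, 0], "fingers": 1}, {"dp": [0.45, 0, 0], "angular": [0, 0, 0], "fingers": 1}, {"dp": [0.535, 0, 0], "angular": [0, 0, 0], "fingers": 1}, {"dp": [0.535, 0, 0.05], "angular": [0, 0, 0], "fingers": 1}, {"dp": [0.535, 0, 0.1], "angular": [0, 0, 0], "fingers": 1}, {"dp": [0.535, 0, 0.1], "angular": [0, 0, 0], "fingers": 1}, {"dp": [0.535, 0, 0.1], "angular": [0, 0, 0], "fingers": 1}]'

```text
time: 13.5
tool_pos: [497.2, 291.6, 149.3]
tcp_rot: [-180.0, 0.0, 81.3]
ft_force: [0.4, 0.6, -3.0]
finger_gap: 34.8
grip_force: 61.1
```

```bash
python3 - <<'E'
from h import *
im=snapshot("side");p=sense()['tool_pos'];print(p,plan([496.5,293,79],81))
t=np.linspace(0,6.3,80)
L=[np.c_[p[0]+r*np.cos(t),p[1]+r*np.sin(t),0*t+p[2]+z] for r,z in((66,-11),(66,-19))]
cv2.imwrite("pics/s3.png",draw("side",im,L+port_lines((496.5,293),60,-99)[:2],(130,80,250,200),5))
E
```

```text
[497.357 291.787 149.581] (array([ 0.005, -0.005,  0.353]), array([ 0.   , -0.   ,  0.002]))
```

View pics/s3.png

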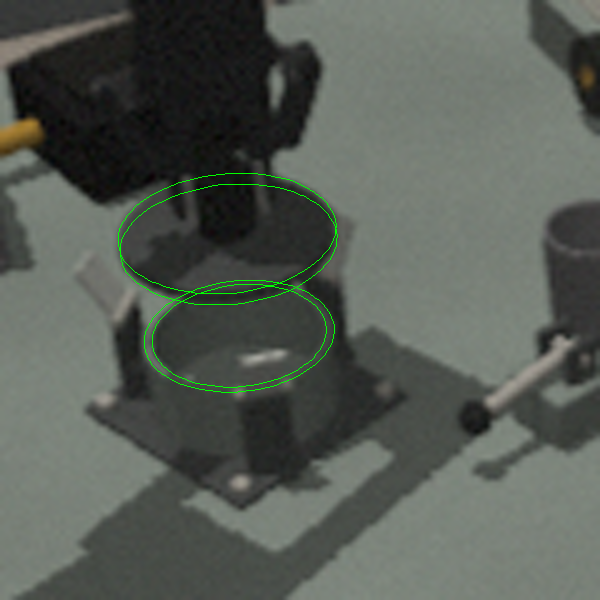

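The carried disc (230,240 in the crop) agrees with the tool position and the collar (240,337) is directly below it. I lower it.

Call:
step_arm --targets '[{"dp": [0.005, -0.005, 0.08], "angular": [0, 0, 0], "fingers": 1}, {"dp": [0.005, -0.005, 0.16], "angular": [0, 0, 0], "fingers": 1}, {"dp": [0.005, -0.005, 0.22], "angular": [0, 0, 0], "fingers": 1}, {"dp": [0.005, -0.005, 0.26], "angular": [0, 0, 0], "fingers": 1}, {"dp": [0.005, -0.005, 0.29], "angular": [0, 0, 0], "fingers": 1}, {"dp": [0.005, -0.005, 0.31], "angular": [0, 0, 0], "fingers": 1}, {"dp": [0.005, -0.005, 0.32], "angular": [0, 0, 0], "fingers": 1}, {"dp": [0.005, -0.005, 0.32], "angular": [0, 0, 0], "fingers": 1}]'

```text
time: 14.55
tool_pos: [496.4, 293.4, 85.5]
tcp_rot: [180.0, -0.0, 81.4]
ft_force: [-0.5, 0.2, -3.8]
finger_gap: 34.6
grip_force: 61.1
```

Call:
step_arm --targets '[{"dp": [0, 0, 0.01], "angular": [0, 0, 0], "fingers": 1}, {"dp": [0, 0, 0.02], "angular": [0, 0, 0], "fingers": 1}, {"dp": [0, 0, 0.025], "angular": [0, 0, 0], "fingers": 1}, {"dp": [0, 0, 0.03], "angular": [0, 0, 0], "fingers": 1}, {"dp": [0, 0, 0.035], "angular": [0, 0, 0], "fingers": 1}, {"dp": [0, 0, 0.035], "angular": [0, 0, 0], "fingers": 1}, {"dp": [0, 0, 0.035], "angular": [0, 0, 0], "fingers": 1}, {"dp": [0, 0, 0.035], "angular": [0, 0, 0], "fingers": 1}]'

```text
time: 15.55
tool_pos: [496.5, 293.5, 79.0]
tcp_rot: [180.0, -0.0, 81.4]
ft_force: [-4.8, -2.2, 5.2]
finger_gap: 34.0
grip_force: 61.8
```

Call:
step_arm --targets '[{"dp": [0, 0, 0], "angular": [0, 0, 0], "fingers": 0.3}, {"dp": [0, 0, 0], "angular": [0, 0, 0], "fingers": 0.3}, {"dp": [0, 0, 0], "angular": [0, 0, 0], "fingers": 0.3}, {"dp": [0, 0, -0.15], "angular": [0, 0, 0], "fingers": 0.3}, {"dp": [0, 0, -0.35], "angular": [0, 0, 0], "fingers": 0.3}, {"dp": [0, 0, -0.55], "angular": [0, 0, 0], "fingers": 0.3}, {"dp": [0, 0, -0.55], "angular": [0, 0, 0], "fingers": 0.5}, {"dp": [0, 0, -0.55], "angular": [0, 0, 0], "fingers": 1}]'

```text
time: 16.55
tool_pos: [496.1, 293.3, 187.7]
tcp_rot: [-180.0, 0.0, 81.4]
ft_force: [-0.1, 0.2, 0.1]
finger_gap: 25.6
grip_force: 0.0
```

Call:
step_arm --targets '[{"dp": [-0.2, 0, 0], "angular": [0, 0, 0], "fingers": 1}, {"dp": [-0.45, 0, 0], "angular": [0, 0, 0], "fingers": 1}, {"dp": [-0.625, 0, 0], "angular": [0, 0, 0], "fingers": 1}, {"dp": [-0.625, 0, 0.15], "angular": [0, 0, 0], "fingers": 1}, {"dp": [-0.625, 0, 0.35], "angular": [0, 0, 0], "fingers": 1}, {"dp": [-0.625, 0, 0.505], "angular": [0, 0, 0], "fingers": 1}, {"dp": [-0.625, 0, 0.505], "angular": [0, 0, 0], "fingers": 1}, {"dp": [-0.625, 0, 0.505], "angular": [0, 0, 0], "fingers": 1}]'

```text
time: 17.55
tool_pos: [477.5, 169.8, 87.6]
tcp_rot: [-180.0, 0.0, 81.4]
ft_force: [-0.0, 0.1, 0.5]
finger_gap: 0.3
grip_force: 0.0
```

```bash
python3 - <<'E'
from h import *
a=snapshot("side")[90:200,130:260];b=snapshot("top")[180:290,80:210]
print(sense()['tool_pos'],sense()['ft_force'])
cv2.imwrite("pics/c4.png",cv2.resize(np.hstack([a,b]),(800,338),interpolation=cv2.INTER_CUBIC))
E
```

```text
[478.554 170.118  88.824] [ 0.37  -0.247 -0.838]
```

View pics/c4.png

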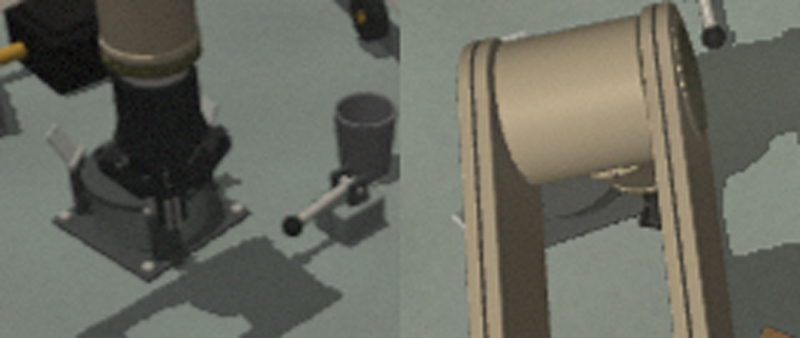

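The cover sits level on the collar and the fingers are just outside flap 1. I push it over and press it down.

Call:
step_arm --targets '[{"dp": [0.07, 0, 0], "angular": [0, 0, 0], "fingers": 1}, {"dp": [0.13, 0, 0], "angular": [0, 0, 0], "fingers": 1}, {"dp": [0.18, 0, 0], "angular": [0, 0, 0], "fingers": 1}, {"dp": [0.23, 0, 0], "angular": [0, 0, 0], "fingers": 1}, {"dp": [0.28, 0, 0], "angular": [0, 0, 0], "fingers": 1}, {"dp": [0.32, 0, 0], "angular": [0, 0, 0], "fingers": 1}, {"dp": [0.36, 0, 0], "angular": [0, 0, 0], "fingers": 1}, {"dp": [0.365, 0, 0], "angular": [0, 0, 0], "fingers": 1}]'

```text
time: 18.65
tool_pos: [488.5, 242.7, 87.3]
tcp_rot: [180.0, -0.0, 81.4]
ft_force: [0.1, -0.4, 0.9]
finger_gap: 0.2
grip_force: 0.4
```

Call:
step_arm --targets '[{"dp": [0, 0, 0.02], "angular": [0, 0, 0], "fingers": 1}, {"dp": [0, 0, 0.04], "angular": [0, 0, 0], "fingers": 1}, {"dp": [0, 0, 0.06], "angular": [0, 0, 0], "fingers": 1}, {"dp": [0, 0, 0.07], "angular": [0, 0, 0], "fingers": 1}, {"dp": [0, 0, 0.078], "angular": [0, 0, 0], "fingers": 1}, {"dp": [0, 0, 0.08], "angular": [0, 0, 0], "fingers": 1}, {"dp": [0, 0, 0.08], "angular": [0, 0, 0], "fingers": 1}, {"dp": [0, 0, 0.08], "angular": [0, 0, 0], "fingers": 1}]'

```text
time: 19.65
tool_pos: [488.5, 241.9, 72.5]
tcp_rot: [-180.0, 0.0, 81.4]
ft_force: [-6.5, -2.1, 12.4]
finger_gap: 0.2
grip_force: 6.1
```

Call:
step_arm --targets '[{"dp": [0, 0, -0.15], "angular": [0, 0, 0], "fingers": 1}, {"dp": [0, 0, -0.35], "angular": [0, 0, 0.03], "fingers": 1}, {"dp": [0, 0, -0.535], "angular": [0, 0, 0.08], "fingers": 1}, {"dp": [0.2, 0.19, -0.535], "angular": [0, 0, 0.13], "fingers": 1}, {"dp": [0.4, 0.38, -0.535], "angular": [0, 0, 0.18], "fingers": 1}, {"dp": [0.568, 0.545, -0.535], "angular": [0, 0, 0.23], "fingers": 1}, {"dp": [0.568, 0.545, -0.535], "angular": [0, 0, 0.28], "fingers": 1}, {"dp": [0.568, 0.545, -0.535], "angular": [0, 0, 0.335], "fingers": 1}]'

```text
time: 20.65
tool_pos: [613.2, 337.9, 176.4]
tcp_rot: [180.0, 0.1, 20.8]
ft_force: [0.0, -0.4, 0.5]
finger_gap: 0.2
grip_force: 0.0
```

Call:
step_arm --targets '[{"dp": [0, 0, 0], "angular": [0, 0, 0], "fingers": 1}, {"dp": [0, 0, 0.1], "angular": [0, 0, 0], "fingers": 1}, {"dp": [0, 0, 0.25], "angular": [0, 0, 0], "fingers": 1}, {"dp": [0, 0, 0.4], "angular": [0, 0, 0], "fingers": 1}, {"dp": [0, 0, 0.46], "angular": [0, 0, 0], "fingers": 1}, {"dp": [0, 0, 0.46], "angular": [0, 0, 0], "fingers": 1}, {"dp": [0, 0, 0.46], "angular": [0, 0, 0], "fingers": 1}, {"dp": [0, 0, 0.46], "angular": [0, 0, 0], "fingers": 1}]'

```text
time: 21.65
tool_pos: [614.3, 338.3, 88.2]
tcp_rot: [-180.0, -0.2, 21.1]
ft_force: [0.3, -1.1, 0.5]
finger_gap: -0.4
grip_force: 0.0
```

```bash
python3 - <<'E'
from h import *
print(sense()['tool_pos'],sense()['tcp_rot'],plan([613,338,88],21), plan([496.5+48.5,293+18.6,88],21))
E
```

```text
[614.33  338.344  88.152] [-179.992   -0.161   21.072] (array([-0.007, -0.001,  0.001]), array([-0.   , -0.001,  0.   ])) (array([-0.372,  0.   , -0.   ]), array([-0.   , -0.001,  0.   ]))
```

Call:
step_arm --targets '[{"dp": [-0.07, 0, 0], "angular": [0, 0, 0], "fingers": 1}, {"dp": [-0.13, 0, 0], "angular": [0, 0, 0], "fingers": 1}, {"dp": [-0.18, 0, 0], "angular": [0, 0, 0], "fingers": 1}, {"dp": [-0.23, 0, 0], "angular": [0, 0, 0], "fingers": 1}, {"dp": [-0.28, 0, 0], "angular": [0, 0, 0], "fingers": 1}, {"dp": [-0.32, 0, 0], "angular": [0, 0, 0], "fingers": 1}, {"dp": [-0.36, 0, 0], "angular": [0, 0, 0], "fingers": 1}, {"dp": [-0.37, 0, 0], "angular": [0, 0, 0], "fingers": 1}]'

```text
time: 22.65
tool_pos: [543.4, 311.0, 86.0]
tcp_rot: [180.0, 0.1, 21.1]
ft_force: [1.0, -0.2, 0.3]
finger_gap: 0.2
grip_force: 0.3
```

Call:
step_arm --targets '[{"dp": [0, 0, 0.02], "angular": [0, 0, 0], "fingers": 1}, {"dp": [0, 0, 0.04], "angular": [0, 0, 0], "fingers": 1}, {"dp": [0, 0, 0.06], "angular": [0, 0, 0], "fingers": 1}, {"dp": [0, 0, 0.07], "angular": [0, 0, 0], "fingers": 1}, {"dp": [0, 0, 0.078], "angular": [0, 0, 0], "fingers": 1}, {"dp": [0, 0, 0.08], "angular": [0, 0, 0], "fingers": 1}, {"dp": [0, 0, 0.08], "angular": [0, 0, 0], "fingers": 1}, {"dp": [0, 0, 0.08], "angular": [0, 0, 0], "fingers": 1}]'

```text
time: 23.65
tool_pos: [544.1, 311.2, 72.4]
tcp_rot: [180.0, 0.0, 21.1]
ft_force: [-10.0, -5.5, 19.2]
finger_gap: -0.1
grip_force: 9.6
```

Call:
step_arm --targets '[{"dp": [0, 0, -0.15], "angular": [0, 0, 0], "fingers": 1}, {"dp": [0, 0, -0.35], "angular": [0, 0, -0.05], "fingers": 1}, {"dp": [0, 0, -0.535], "angular": [0, 0, -0.1], "fingers": 1}, {"dp": [-0.2, -0.19, -0.535], "angular": [0, 0, -0.15], "fingers": 1}, {"dp": [-0.4, -0.38, -0.535], "angular": [0, 0, -0.2], "fingers": 1}, {"dp": [-0.573, -0.54, -0.535], "angular": [0, 0, -0.25], "fingers": 1}, {"dp": [-0.573, -0.54, -0.535], "angular": [0, 0, -0.3], "fingers": 1}, {"dp": [-0.573, -0.54, -0.535], "angular": [0, 0, -0.35], "fingers": 1}]'

```text
time: 24.65
tool_pos: [397.8, 371.4, 177.2]
tcp_rot: [180.0, -0.0, 84.4]
ft_force: [0.5, 0.3, -0.4]
finger_gap: 0.2
grip_force: 0.0
```

```bash
python3 - <<'E'
from h import *
print(sense()['tool_pos'],sense()['tcp_rot'],plan([399.4,371.7,88],141))
E
```

```text
[397.817 371.363 177.174] [179.991  -0.002  84.434] (array([0.002, 0.008, 0.446]), array([ 0.   ,  0.   , -0.314]))
```

Call:
step_arm --targets '[{"dp": [0, 0.005, 0], "angular": [0, 0, -0.055], "fingers": 1}, {"dp": [0, 0.005, 0], "angular": [0, 0, -0.11], "fingers": 1}, {"dp": [0, 0.005, 0.1], "angular": [0, 0, -0.165], "fingers": 1}, {"dp": [0, 0.005, 0.2], "angular": [0, 0, -0.22], "fingers": 1}, {"dp": [0, 0.005, 0.3], "angular": [0, 0, -0.275], "fingers": 1}, {"dp": [0, 0.005, 0.4], "angular": [0, 0, -0.314], "fingers": 1}, {"dp": [0, 0.005, 0.445], "angular": [0, 0, -0.314], "fingers": 1}, {"dp": [0, 0.005, 0.445], "angular": [0, 0, -0.314], "fingers": 1}]'

```text
time: 25.65
tool_pos: [399.1, 370.5, 87.6]
tcp_rot: [-179.9, -0.0, 140.4]
ft_force: [1.1, -0.4, 0.0]
finger_gap: -0.0
grip_force: 0.0
```

Call:
step_arm --targets '[{"dp": [-0.07, 0, 0], "angular": [0, 0, 0], "fingers": 1}, {"dp": [-0.13, 0, 0], "angular": [0, 0, 0], "fingers": 1}, {"dp": [-0.18, 0, 0], "angular": [0, 0, 0], "fingers": 1}, {"dp": [-0.23, 0, 0], "angular": [0, 0, 0], "fingers": 1}, {"dp": [-0.28, 0, 0], "angular": [0, 0, 0], "fingers": 1}, {"dp": [-0.32, 0, 0], "angular": [0, 0, 0], "fingers": 1}, {"dp": [-0.36, 0, 0], "angular": [0, 0, 0], "fingers": 1}, {"dp": [-0.37, 0, 0], "angular": [0, 0, 0], "fingers": 1}]'

```text
time: 26.65
tool_pos: [457.2, 323.4, 88.3]
tcp_rot: [-180.0, 0.0, 140.5]
ft_force: [-0.6, 0.4, -0.1]
finger_gap: 0.2
grip_force: 0.3
```

Call:
step_arm --targets '[{"dp": [0, 0, 0.02], "angular": [0, 0, 0], "fingers": 1}, {"dp": [0, 0, 0.04], "angular": [0, 0, 0], "fingers": 1}, {"dp": [0, 0, 0.06], "angular": [0, 0, 0], "fingers": 1}, {"dp": [0, 0, 0.07], "angular": [0, 0, 0], "fingers": 1}, {"dp": [0, 0, 0.078], "angular": [0, 0, 0], "fingers": 1}, {"dp": [0, 0, 0.08], "angular": [0, 0, 0], "fingers": 1}, {"dp": [0, 0, 0.08], "angular": [0, 0, 0], "fingers": 1}, {"dp": [0, 0, 0.08], "angular": [0, 0, 0], "fingers": 1}]'

```text
time: 27.65
tool_pos: [456.6, 323.9, 72.5]
tcp_rot: [-180.0, -0.0, 140.6]
ft_force: [-2.1, -2.0, 4.8]
finger_gap: 0.2
grip_force: 2.7
```

```bash
python3 - <<'E'
from h import *
s=sense();print(s['tool_pos'],s['tcp_rot'],s['joint_pos'],plan([572.8,-354.2,220],93.8))
E
```

```text
[456.595 323.85   72.541] [-179.998   -0.004  140.578] [ 30.097   8.978 100.813   0.003  70.212 -20.482] (array([-2.602, -2.25 , -0.737]), array([-0.  , -0.  ,  0.26]))
```

Call:
step_arm --targets '[{"dp": [0, 0, -0.2], "angular": [0, 0, 0], "fingers": 1}, {"dp": [0, 0, -0.45], "angular": [0, 0, 0], "fingers": 1}, {"dp": [0, 0, -0.74], "angular": [0, 0, 0], "fingers": 1}, {"dp": [-0.1, -0.08, -0.74], "angular": [0, 0, 0], "fingers": 1}, {"dp": [-0.3, -0.26, -0.74], "angular": [0, 0, 0], "fingers": 0.6}, {"dp": [-0.3, -0.26, -0.74], "angular": [0, 0, 0], "fingers": 0.6}, {"dp": [-0.3, -0.26, -0.74], "angular": [0, 0, 0], "fingers": 0.6}, {"dp": [-0.3, -0.26, -0.74], "angular": [0, 0, 0], "fingers": 0.6}]'

```text
time: 28.65
tool_pos: [469.7, 246.4, 220.1]
tcp_rot: [-180.0, -0.0, 140.6]
ft_force: [0.3, -0.4, -1.0]
finger_gap: 34.0
grip_force: 0.0
```

Call:
step_arm --targets '[{"dp": [-0.2, -0.17, 0], "angular": [0, 0, 0], "fingers": 0.6}, {"dp": [-0.4, -0.34, 0], "angular": [0, 0, 0], "fingers": 0.6}, {"dp": [-0.6, -0.52, 0], "angular": [0, 0, 0], "fingers": 0.6}, {"dp": [-0.767, -0.663, 0], "angular": [0, 0, 0], "fingers": 0.6}, {"dp": [-0.767, -0.663, 0], "angular": [0, 0, 0], "fingers": 0.6}, {"dp": [-0.767, -0.663, 0], "angular": [0, 0, 0], "fingers": 0.6}, {"dp": [-0.767, -0.663, 0], "angular": [0, 0, 0], "fingers": 0.6}, {"dp": [-0.767, -0.663, 0], "angular": [0, 0, 0], "fingers": 0.6}]'

```text
time: 29.65
tool_pos: [504.2, 46.9, 220.3]
tcp_rot: [180.0, -0.0, 140.7]
ft_force: [0.0, -0.7, -0.5]
finger_gap: 34.0
grip_force: 0.0
```

Call:
step_arm --targets '[{"dp": [-0.2, -0.17, 0], "angular": [0, 0, 0], "fingers": 0.6}, {"dp": [-0.4, -0.34, 0], "angular": [0, 0, 0], "fingers": 0.6}, {"dp": [-0.6, -0.52, 0], "angular": [0, 0, 0], "fingers": 0.6}, {"dp": [-0.767, -0.663, 0], "angular": [0, 0, 0], "fingers": 0.6}, {"dp": [-0.767, -0.663, 0], "angular": [0, 0, 0], "fingers": 0.6}, {"dp": [-0.767, -0.663, 0], "angular": [0, 0, 0], "fingers": 0.6}, {"dp": [-0.767, -0.663, 0], "angular": [0, 0, 0], "fingers": 0.6}, {"dp": [-0.767, -0.663, 0], "angular": [0, 0, 0], "fingers": 0.6}]'

```text
time: 30.65
tool_pos: [538.6, -153.0, 220.4]
tcp_rot: [180.0, 0.0, 140.7]
ft_force: [-0.2, -0.6, -0.4]
finger_gap: 33.7
grip_force: 0.0
```

```bash
python3 - <<'E'
from h import *
s=sense();print(s['tool_pos'],s['tcp_rot'],s['finger_gap'],plan([572.8,-354.2,220],93.8))
t=snapshot("top");sd=snapshot("side")
cv2.imwrite("pics/top5.png",t);cv2.imwrite("pics/side5.png",sd)
a=draw("side",sd,port_lines((496.5,293),60,-99,0.0),(140,100,240,200),4);b=draw("top",t,port_lines((496.5,293),60,-99,0.0),(85,180,185,280),4)
cv2.imwrite("pics/c5.png",np.hstack([a,b]))
E
```

```text
[ 538.627 -152.979  220.431] [179.992   0.007 140.67 ] 33.74849595090634 (array([-0.77 , -0.67 ,  0.002]), array([0.  , 0.  , 0.26]))
```

View pics/c5.png

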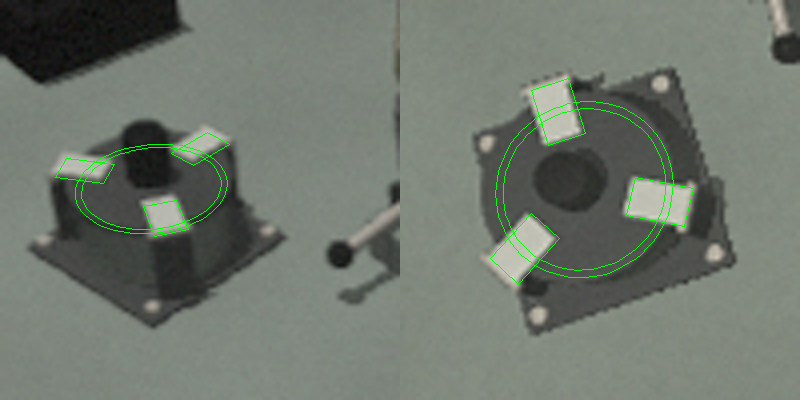

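The cover is home and all three flaps lie flat in both views. Next is the far steel hook, at top px (381,201).

Call:
step_arm --targets '[{"dp": [-0.2, -0.17, 0], "angular": [0, 0, 0.05], "fingers": 0.6}, {"dp": [-0.4, -0.34, 0], "angular": [0, 0, 0.1], "fingers": 0.6}, {"dp": [-0.6, -0.52, 0], "angular": [0, 0, 0.15], "fingers": 0.6}, {"dp": [-0.77, -0.67, 0], "angular": [0, 0, 0.2], "fingers": 0.6}, {"dp": [-0.77, -0.67, 0], "angular": [0, 0, 0.26], "fingers": 0.6}, {"dp": [-0.77, -0.67, 0], "angular": [0, 0, 0.26], "fingers": 0.6}, {"dp": [-0.77, -0.67, 0], "angular": [0, 0, 0.26], "fingers": 0.6}, {"dp": [-0.77, -0.67, 0], "angular": [0, 0, 0.26], "fingers": 0.6}]'

```text
time: 31.75
tool_pos: [572.6, -354.7, 220.6]
tcp_rot: [180.0, 0.0, 94.0]
ft_force: [0.5, -0.6, 0.1]
finger_gap: 34.0
grip_force: 0.0
```

```bash
python3 - <<'E'
from h import *
s=sense();print(s['tool_pos'],s['tcp_rot'],plan([572.8,-354.2,146.5],93.8))
E
```

```text
[ 572.631 -354.732  220.619] [179.984   0.012  93.974] (array([0.003, 0.001, 0.371]), array([0.   , 0.   , 0.001]))
```

Call:
step_arm --targets '[{"dp": [0.003, 0, 0.1], "angular": [0, 0, 0], "fingers": 0.6}, {"dp": [0.003, 0, 0.22], "angular": [0, 0, 0], "fingers": 0.6}, {"dp": [0.003, 0, 0.32], "angular": [0, 0, 0], "fingers": 0.6}, {"dp": [0.003, 0, 0.37], "angular": [0, 0, 0], "fingers": 0.6}, {"dp": [0.003, 0, 0.37], "angular": [0, 0, 0], "fingers": 0.6}, {"dp": [0.003, 0, 0.37], "angular": [0, 0, 0], "fingers": 0.8}, {"dp": [0.003, 0, 0.37], "angular": [0, 0, 0], "fingers": 0.9}, {"dp": [0.003, 0, 0.37], "angular": [0, 0, 0], "fingers": 1}]' --newtons 50

```text
time: 32.75
tool_pos: [573.1, -355.3, 147.7]
tcp_rot: [179.9, 0.1, 93.8]
ft_force: [0.8, -0.0, 3.9]
finger_gap: 7.1
grip_force: 51.2
```

Call:
step_arm --targets '[{"dp": [0, 0, 0], "angular": [0, 0, 0], "fingers": 1}, {"dp": [0, 0, 0], "angular": [0, 0, 0], "fingers": 1}, {"dp": [0, 0, -0.04], "angular": [0, 0, 0], "fingers": 1}, {"dp": [0, 0, -0.09], "angular": [0, 0, 0], "fingers": 1}, {"dp": [0, 0, -0.15], "angular": [0, 0, 0], "fingers": 1}, {"dp": [0, 0, -0.22], "angular": [0, 0, 0], "fingers": 1}, {"dp": [0, 0, -0.22], "angular": [0, 0, 0], "fingers": 1}, {"dp": [0, 0, -0.22], "angular": [0, 0, 0], "fingers": 1}]'

```text
time: 33.75
tool_pos: [572.4, -354.9, 190.2]
tcp_rot: [-180.0, 0.0, 93.8]
ft_force: [-0.2, -0.4, -1.2]
finger_gap: 7.0
grip_force: 50.6
```

```bash
python3 - <<'E'
from h import *
s=sense();print(s['tool_pos'],s['tcp_rot'],plan([593.5,-225,190.5],90.7))
E
```

```text
[ 572.362 -354.853  190.203] [-180.       0.005   93.777] (array([ 0.641,  0.148, -0.002]), array([0.   , 0.   , 0.017]))
```

```bash
python3 - <<'E'
from h import *
for u in[(278.2,225.1),(254.3,237.1)]: print(atz("side",u,76))
# fresh measure
snapshot("side")
for n in("tag1_hole","tag2_hole","tag3_hole"):
    for a in pinpoint("side",n): print(n,a['at'],a['conf'],atz("side",a['at'],76))
for b in((284.2,-0,),): pass
# overlay of predicted holes
im=cv2.imread("pics/side5.png");L=[]
for cx,cy in((593.3,-170.9),(513.5,-171.9)):
    for w,z0,z1 in((30,8+25,98),(12,63,89)):
        L.append(np.array([[cx-w,cy,z0],[cx+w,cy,z0],[cx+w,cy,z1],[cx-w,cy,z1],[cx-w,cy,z0]]))
cv2.imwrite("pics/c6.png",draw("side",im,L,(230,205,310,265),10))
E
```

```text
[ 593.682 -165.864   76.   ]
[ 520.055 -172.492   76.   ]
tag2_hole [253.8, 237.9] 0.73 [ 517.69 -174.21   76.  ]
tag2_hole [285.8, 330.3] 0.46 [ 454.582 -425.095   76.   ]
tag2_hole [182.7, 157.1] 0.29 [484.156 213.026  76.   ]
tag3_hole [236.6, 317.9] 0.69 [ 379.071 -351.447   76.   ]
tag3_hole [287.2, 290.2] 0.55 [ 508.887 -344.103   76.   ]
tag3_hole [276.4, 224.8] 0.54 [ 590.154 -162.773   76.   ]
```

View pics/c6.png

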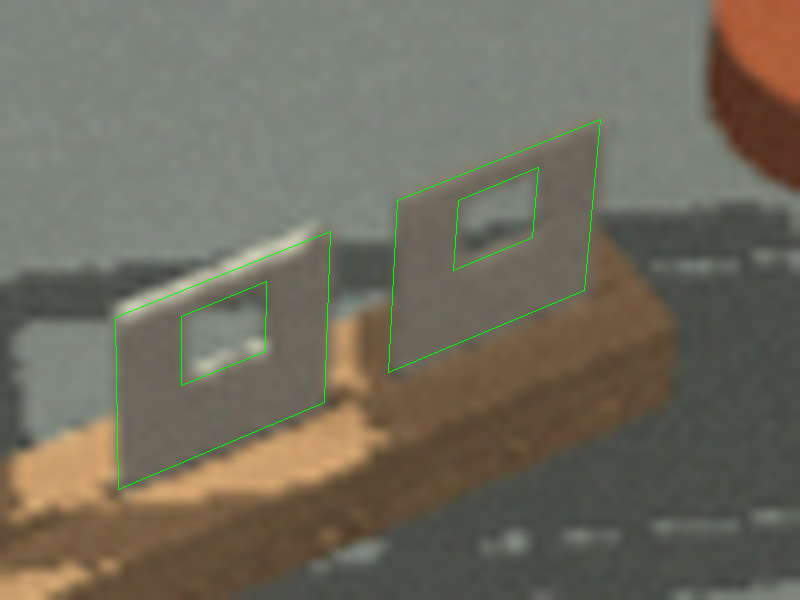

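The overlay fits both tags and their holes: far (593.3, -170.9) and middle (513.5, -172).

Call:
step_arm --targets '[{"dp": [0.1, 0.01, 0], "angular": [0, 0, 0], "fingers": 1}, {"dp": [0.3, 0.07, 0], "angular": [0, 0, 0.017], "fingers": 1}, {"dp": [0.5, 0.12, 0.05], "angular": [0, 0, 0.017], "fingers": 1}, {"dp": [0.64, 0.148, 0.15], "angular": [0, 0, 0.017], "fingers": 1}, {"dp": [0.64, 0.148, 0.27], "angular": [0, 0, 0.017], "fingers": 1}, {"dp": [0.64, 0.148, 0.393], "angular": [0, 0, 0.017], "fingers": 1}, {"dp": [0.64, 0.148, 0.393], "angular": [0, 0, 0.017], "fingers": 1}, {"dp": [0.64, 0.148, 0.393], "angular": [0, 0, 0.017], "fingers": 1}]'

```text
time: 34.95
tool_pos: [593.9, -224.8, 112.7]
tcp_rot: [180.0, 0.0, 90.7]
ft_force: [0.8, 1.0, -0.3]
finger_gap: 7.4
grip_force: 50.6
```

```bash
python3 - <<'E'
from h import *
s=sense();p=s['tool_pos'];print(p,s['tcp_rot'],s['ft_force'],plan([593.5,-165.5,111.5],90.7))
im=snapshot("side");t=snapshot("top")
a=cv2.resize(im[190:290,225:325],(400,400),interpolation=cv2.INTER_CUBIC);b=cv2.resize(t[165:265,280:380],(400,400),interpolation=cv2.INTER_CUBIC)
cv2.imwrite("pics/c7.png",np.hstack([a,b]))
E
```

```text
[ 593.871 -224.84   112.734] [179.951   0.017  90.733] [ 0.821  0.958 -0.294] (array([0.297, 0.002, 0.006]), array([0., 0., 0.]))
```

View pics/c7.png

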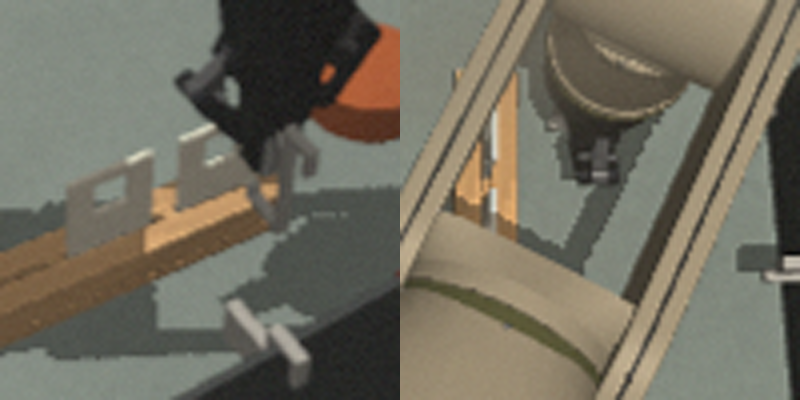

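The hook hangs upright in the fingers, foot at crop (262,215), next to the far tag. I insert it and lift.

Call:
step_arm --targets '[{"dp": [0.06, 0.002, 0.004], "angular": [0, 0, 0], "fingers": 1}, {"dp": [0.12, 0.002, 0.004], "angular": [0, 0, 0], "fingers": 1}, {"dp": [0.17, 0.002, 0.004], "angular": [0, 0, 0], "fingers": 1}, {"dp": [0.21, 0.002, 0.004], "angular": [0, 0, 0], "fingers": 1}, {"dp": [0.25, 0.002, 0.004], "angular": [0, 0, 0], "fingers": 1}, {"dp": [0.28, 0.002, 0.004], "angular": [0, 0, 0], "fingers": 1}, {"dp": [0.296, 0.002, 0.004], "angular": [0, 0, 0], "fingers": 1}, {"dp": [0.296, 0.002, 0.004], "angular": [0, 0, 0], "fingers": 1}]'

```text
time: 36.05
tool_pos: [593.2, -165.9, 110.9]
tcp_rot: [-180.0, 0.0, 90.7]
ft_force: [-0.3, 0.3, -1.0]
finger_gap: 6.7
grip_force: 50.6
```

```bash
python3 - <<'E'
from h import *
s=sense();print(s['tool_pos'],s['ft_force'],s['wrist_torque'])
E
```

```text
[ 593.151 -165.892  110.894] [-0.284  0.268 -0.961] [0.015 0.001 0.035]
```

Call:
step_arm --targets '[{"dp": [0, 0, -0.04], "angular": [0, 0, 0], "fingers": 1}, {"dp": [0, 0, -0.08], "angular": [0, 0, 0], "fingers": 1}, {"dp": [0, 0, -0.13], "angular": [0, 0, 0], "fingers": 1}, {"dp": [0, 0, -0.19], "angular": [0, 0, 0], "fingers": 1}, {"dp": [0, 0, -0.25], "angular": [0, 0, 0], "fingers": 1}, {"dp": [0, 0, -0.31], "angular": [0, 0, 0], "fingers": 1}, {"dp": [0, 0, -0.37], "angular": [0, 0, 0], "fingers": 1}, {"dp": [0, 0, -0.4], "angular": [0, 0, 0], "fingers": 1}]'

```text
time: 37.05
tool_pos: [593.5, -166.1, 192.2]
tcp_rot: [179.9, 0.0, 90.7]
ft_force: [0.5, 0.3, -1.9]
finger_gap: 7.3
grip_force: 50.5
```

```bash
python3 - <<'E'
from h import *
s=sense();print(s['tool_pos'],s['ft_force'],plan([572.8,-354.7,191.5],93.8))
snapshot("side");print([(a['at'],a['conf']) for n in("tag2_hole","tag3_hole") for a in pinpoint("side",n)][:6])
print(proj("side",[593,-172,76+66]))
E
```

```text
[ 593.54  -166.141  192.153] [ 0.498  0.269 -1.906] (array([-0.941, -0.115,  0.004]), array([ 0.   ,  0.   , -0.017]))
[([255.6, 238.6], 0.65), ([281.1, 206.4], 0.82)]
[[280.61  208.364]]
```

Call:
step_arm --targets '[{"dp": [-0.05, 0, 0], "angular": [0, 0, 0], "fingers": 1}, {"dp": [-0.15, -0.02, 0], "angular": [0, 0, 0], "fingers": 1}, {"dp": [-0.28, -0.04, 0], "angular": [0, 0, 0], "fingers": 1}, {"dp": [-0.42, -0.06, 0], "angular": [0, 0, -0.005], "fingers": 1}, {"dp": [-0.56, -0.08, 0], "angular": [0, 0, -0.01], "fingers": 1}, {"dp": [-0.7, -0.1, 0], "angular": [0, 0, -0.017], "fingers": 1}, {"dp": [-0.8, -0.115, 0], "angular": [0, 0, -0.017], "fingers": 1}, {"dp": [-0.85, -0.115, 0], "angular": [0, 0, -0.017], "fingers": 1}]'

```text
time: 38.2
tool_pos: [571.5, -338.0, 190.5]
tcp_rot: [-180.0, -0.0, 93.7]
ft_force: [-0.5, 0.9, -0.9]
finger_gap: 7.1
grip_force: 50.5
```

```bash
python3 - <<'E'
from h import *
s=sense();print(s['tool_pos'],s['tcp_rot'],s['ft_force'],plan([572.8,-354.8,148],93.8))
E
```

```text
[ 571.527 -337.955  190.514] [-179.97    -0.018   93.653] [-0.478  0.888 -0.882] (array([-0.085,  0.001,  0.213]), array([-0.   , -0.   , -0.001]))
```

Call:
step_arm --targets '[{"dp": [-0.03, 0, 0], "angular": [0, 0, 0], "fingers": 1}, {"dp": [-0.06, 0.002, 0], "angular": [0, 0, 0], "fingers": 1}, {"dp": [-0.073, 0.002, 0], "angular": [0, 0, 0], "fingers": 1}, {"dp": [-0.073, 0.002, 0.04], "angular": [0, 0, 0], "fingers": 1}, {"dp": [-0.073, 0.002, 0.08], "angular": [0, 0, 0], "fingers": 1}, {"dp": [-0.073, 0.002, 0.12], "angular": [0, 0, 0], "fingers": 1}, {"dp": [-0.073, 0.002, 0.16], "angular": [0, 0, 0], "fingers": 1}, {"dp": [-0.073, 0.002, 0.18], "angular": [0, 0, 0], "fingers": 1}]'

```text
time: 39.2
tool_pos: [573.3, -350.5, 153.9]
tcp_rot: [-179.9, -0.0, 93.8]
ft_force: [-0.5, 0.4, -2.0]
finger_gap: 7.3
grip_force: 50.5
```

Call:
step_arm --targets '[{"dp": [0, 0, 0.01], "angular": [0, 0, 0], "fingers": 1}, {"dp": [0, 0, 0.02], "angular": [0, 0, 0], "fingers": 1}, {"dp": [0, 0, 0.03], "angular": [0, 0, 0], "fingers": 1}, {"dp": [0, 0, 0.035], "angular": [0, 0, 0], "fingers": 1}, {"dp": [0, 0, 0.035], "angular": [0, 0, 0], "fingers": 1}, {"dp": [0, 0, 0.035], "angular": [0, 0, 0], "fingers": 1}, {"dp": [0, 0, 0.035], "angular": [0, 0, 0], "fingers": 1}, {"dp": [0, 0, 0.035], "angular": [0, 0, 0], "fingers": 1}]'

```text
time: 40.2
tool_pos: [573.7, -350.8, 148.0]
tcp_rot: [180.0, 0.0, 93.8]
ft_force: [0.4, 0.6, -1.6]
finger_gap: 7.1
grip_force: 50.5
```

Call:
step_arm --targets '[{"dp": [-0.008, 0, 0], "angular": [0, 0, 0], "fingers": 1}, {"dp": [-0.015, 0, 0], "angular": [0, 0, 0.0], "fingers": 1}, {"dp": [-0.018, 0, 0.003], "angular": [0, 0, 0], "fingers": 1}, {"dp": [-0.018, 0, 0.006], "angular": [0, 0, 0], "fingers": 1}, {"dp": [-0.018, 0, 0.006], "angular": [0, 0, 0], "fingers": 1}, {"dp": [-0.018, 0, 0.006], "angular": [0, 0, 0], "fingers": 0.9}, {"dp": [-0.018, 0, 0.006], "angular": [0, 0, 0], "fingers": 0.8}, {"dp": [-0.018, 0, 0.006], "angular": [0, 0, 0], "fingers": 0.7}]'

```text
time: 41.2
tool_pos: [573.8, -354.3, 146.4]
tcp_rot: [-180.0, -0.0, 93.8]
ft_force: [0.1, -0.4, -0.5]
finger_gap: 25.4
grip_force: 0.0
```

Call:
step_arm --targets '[{"dp": [0, 0, 0], "angular": [0, 0, 0], "fingers": 0.6}, {"dp": [0, 0, 0], "angular": [0, 0, 0], "fingers": 0.6}, {"dp": [0, 0, -0.06], "angular": [0, 0, 0], "fingers": 0.6}, {"dp": [0, 0, -0.15], "angular": [0, 0, 0], "fingers": 0.6}, {"dp": [0, 0, -0.27], "angular": [0, 0, 0], "fingers": 0.6}, {"dp": [0, 0, -0.38], "angular": [0, 0, 0], "fingers": 0.6}, {"dp": [0, 0, -0.38], "angular": [0, 0, 0], "fingers": 0.6}, {"dp": [0, 0, -0.38], "angular": [0, 0, 0], "fingers": 0.6}]'

```text
time: 42.2
tool_pos: [573.8, -354.4, 222.6]
tcp_rot: [180.0, 0.0, 93.8]
ft_force: [0.5, 1.1, 0.0]
finger_gap: 33.9
grip_force: 0.0
```

```bash
python3 - <<'E'
from h import *
s=sense();print(s['tool_pos'],s['tcp_rot'],s['ft_force'],plan([490.2,-360.2,220],93.8))
im=snapshot("side");cv2.imwrite("pics/side8.png",im);cv2.imwrite("pics/top8.png",snapshot("top"))
for c in("side","top"):
  for n in("hook1_tab","hook2_tab","hook3_tab","tag2_hole","tag3_hole"): print(c,n,[(a['at'],a['conf']) for a in pinpoint(c,n)][:3])
E
```

```text
[ 573.828 -354.362  222.615] [179.995   0.005  93.776] [0.537 1.087 0.041] (array([-0.002, -0.419,  0.013]), array([ 0.,  0., -0.]))
side hook1_tab [([237.0, 299.0], 0.57)]
side hook2_tab [([250.3, 260.9], 0.61), ([285.1, 278.3], 0.58)]
side hook3_tab [([328.4, 257.4], 0.63), ([369.4, 276.6], 0.57), ([346.9, 354.7], 0.55)]
side tag2_hole [([252.4, 235.0], 0.87)]
side tag3_hole [([285.7, 290.8], 0.23)]
top hook1_tab []
top hook2_tab [([379.2, 232.8], 0.5), ([226.4, 133.0], 0.41)]
top hook3_tab [([381.8, 155.3], 0.56), ([355.3, 177.2], 0.51), ([378.4, 198.0], 0.42)]
top tag2_hole [([299.6, 221.9], 0.67), ([130.9, 226.5], 0.3)]
top tag3_hole [([372.4, 201.2], 0.56)]
```

Call:
step_arm --targets '[{"dp": [0, -0.15, 0], "angular": [0, 0, 0], "fingers": 0.6}, {"dp": [0, -0.35, 0], "angular": [0, 0, 0], "fingers": 0.6}, {"dp": [-0.002, -0.419, 0.013], "angular": [0, 0, 0], "fingers": 0.6}, {"dp": [-0.002, -0.419, 0.013], "angular": [0, 0, 0], "fingers": 0.6}, {"dp": [-0.002, -0.419, 0.013], "angular": [0, 0, 0], "fingers": 0.6}, {"dp": [-0.002, -0.419, 0.15], "angular": [0, 0, 0], "fingers": 0.6}, {"dp": [-0.002, -0.419, 0.25], "angular": [0, 0, 0], "fingers": 0.6}, {"dp": [-0.002, -0.419, 0.33], "angular": [0, 0, 0], "fingers": 0.6}]'

```text
time: 43.8
tool_pos: [490.4, -359.8, 155.0]
tcp_rot: [-179.9, -0.1, 93.8]
ft_force: [-0.4, 0.3, -0.1]
finger_gap: 33.7
grip_force: 0.0
```

Call:
step_arm --targets '[{"dp": [0, 0, 0.03], "angular": [0, 0, 0], "fingers": 0.6}, {"dp": [0, 0, 0.047], "angular": [0, 0, 0], "fingers": 0.6}, {"dp": [0, 0, 0.047], "angular": [0, 0, 0], "fingers": 0.6}, {"dp": [0, 0, 0.047], "angular": [0, 0, 0], "fingers": 0.8}, {"dp": [0, 0, 0.047], "angular": [0, 0, 0], "fingers": 0.9}, {"dp": [0, 0, 0.047], "angular": [0, 0, 0], "fingers": 1}, {"dp": [0, 0, 0.047], "angular": [0, 0, 0], "fingers": 1}, {"dp": [0, 0, 0.047], "angular": [0, 0, 0], "fingers": 1}]'

```text
time: 44.8
tool_pos: [490.6, -360.5, 147.9]
tcp_rot: [180.0, 0.0, 93.8]
ft_force: [0.4, 0.5, 5.0]
finger_gap: 7.1
grip_force: 51.5
```

Call:
step_arm --targets '[{"dp": [0, 0, 0], "angular": [0, 0, 0], "fingers": 1}, {"dp": [0, 0, 0], "angular": [0, 0, 0], "fingers": 1}, {"dp": [0, 0, -0.04], "angular": [0, 0, 0], "fingers": 1}, {"dp": [0, 0, -0.09], "angular": [0, 0, 0], "fingers": 1}, {"dp": [0, 0, -0.15], "angular": [0, 0, 0], "fingers": 1}, {"dp": [0, 0, -0.22], "angular": [0, 0, 0], "fingers": 1}, {"dp": [0, 0, -0.22], "angular": [0, 0, 0], "fingers": 1}, {"dp": [0, 0, -0.22], "angular": [0, 0, 0], "fingers": 1}]'

```text
time: 45.8
tool_pos: [490.3, -360.4, 191.2]
tcp_rot: [180.0, 0.0, 93.8]
ft_force: [0.1, 0.3, -0.8]
finger_gap: 7.6
grip_force: 50.7
```

```bash
python3 - <<'E'
from h import *
s=sense();print(s['tool_pos'],s['tcp_rot'],s['ft_force'],plan([513.5,-225,111.5],90.7))
E
```

```text
[ 490.284 -360.378  191.225] [179.996   0.019  93.777] [ 0.12   0.337 -0.802] (array([0.668, 0.16 , 0.398]), array([0.   , 0.   , 0.017]))
```

Call:
step_arm --targets '[{"dp": [0.1, 0.01, 0], "angular": [0, 0, 0], "fingers": 1}, {"dp": [0.3, 0.07, 0], "angular": [0, 0, 0.017], "fingers": 1}, {"dp": [0.5, 0.12, 0.05], "angular": [0, 0, 0.017], "fingers": 1}, {"dp": [0.668, 0.16, 0.15], "angular": [0, 0, 0.017], "fingers": 1}, {"dp": [0.668, 0.16, 0.27], "angular": [0, 0, 0.017], "fingers": 1}, {"dp": [0.668, 0.16, 0.397], "angular": [0, 0, 0.017], "fingers": 1}, {"dp": [0.668, 0.16, 0.397], "angular": [0, 0, 0.017], "fingers": 1}, {"dp": [0.668, 0.16, 0.397], "angular": [0, 0, 0.017], "fingers": 1}]'

```text
time: 46.8
tool_pos: [513.6, -224.6, 112.7]
tcp_rot: [180.0, 0.0, 90.7]
ft_force: [0.7, 0.3, -0.3]
finger_gap: 7.2
grip_force: 50.7
```

```bash
python3 - <<'E'
from h import *
s=sense();print(s['tool_pos'],s['tcp_rot'],s['ft_force'],plan([513.5,-166.3,111.5],90.7))
E
```

```text
[ 513.647 -224.648  112.68 ] [179.971   0.013  90.728] [ 0.672  0.347 -0.321] (array([0.292, 0.003, 0.006]), array([0., 0., 0.]))
```

Call:
step_arm --targets '[{"dp": [0.06, 0, 0.004], "angular": [0, 0, 0], "fingers": 1}, {"dp": [0.12, 0, 0.004], "angular": [0, 0, 0], "fingers": 1}, {"dp": [0.17, 0, 0.004], "angular": [0, 0, 0], "fingers": 1}, {"dp": [0.21, 0, 0.004], "angular": [0, 0, 0], "fingers": 1}, {"dp": [0.25, 0, 0.004], "angular": [0, 0, 0], "fingers": 1}, {"dp": [0.28, 0, 0.004], "angular": [0, 0, 0], "fingers": 1}, {"dp": [0.292, 0, 0.004], "angular": [0, 0, 0], "fingers": 1}, {"dp": [0.292, 0, 0.004], "angular": [0, 0, 0], "fingers": 1}]'

```text
time: 47.8
tool_pos: [512.7, -166.4, 111.1]
tcp_rot: [-180.0, 0.0, 90.7]
ft_force: [-0.5, -0.3, -0.8]
finger_gap: 7.3
grip_force: 50.7
```

Call:
step_arm --targets '[{"dp": [0, 0, -0.04], "angular": [0, 0, 0], "fingers": 1}, {"dp": [0, 0, -0.08], "angular": [0, 0, 0], "fingers": 1}, {"dp": [0, 0, -0.13], "angular": [0, 0, 0], "fingers": 1}, {"dp": [0, 0, -0.19], "angular": [0, 0, 0], "fingers": 1}, {"dp": [0, 0, -0.25], "angular": [0, 0, 0], "fingers": 1}, {"dp": [0, 0, -0.31], "angular": [0, 0, 0], "fingers": 1}, {"dp": [0, 0, -0.37], "angular": [0, 0, 0], "fingers": 1}, {"dp": [0, 0, -0.4], "angular": [0, 0, 0], "fingers": 1}]'

```text
time: 48.8
tool_pos: [513.1, -166.7, 192.3]
tcp_rot: [179.9, 0.0, 90.7]
ft_force: [-0.2, -0.4, -1.4]
finger_gap: 7.3
grip_force: 50.6
```

```bash
python3 - <<'E'
from h import *
s=sense();print(s['tool_pos'],s['ft_force'],plan([489.5,-341.5,191.5],93.8))
snapshot("side");print([(a['at'],a['conf']) for n in("tag2_hole","tag3_hole") for a in pinpoint("side",n)][:6])
print(proj("side",[513.5,-172,76+66]))
E
```

```text
[ 513.085 -166.675  192.334] [-0.225 -0.429 -1.382] (array([-0.873, -0.129,  0.004]), array([ 0.   ,  0.   , -0.017]))
[([252.7, 217.8], 0.63)]
[[252.121 219.484]]
```

Call:
step_arm --targets '[{"dp": [-0.05, -0.02, 0], "angular": [0, 0, 0], "fingers": 1}, {"dp": [-0.15, -0.05, 0], "angular": [0, 0, 0], "fingers": 1}, {"dp": [-0.28, -0.08, 0], "angular": [0, 0, 0], "fingers": 1}, {"dp": [-0.42, -0.11, 0], "angular": [0, 0, -0.005], "fingers": 1}, {"dp": [-0.56, -0.129, 0], "angular": [0, 0, -0.01], "fingers": 1}, {"dp": [-0.7, -0.129, 0], "angular": [0, 0, -0.017], "fingers": 1}, {"dp": [-0.82, -0.129, 0], "angular": [0, 0, -0.017], "fingers": 1}, {"dp": [-0.873, -0.129, 0], "angular": [0, 0, -0.017], "fingers": 1}]'

```text
time: 49.95
tool_pos: [488.2, -342.8, 190.3]
tcp_rot: [-179.9, -0.0, 93.7]
ft_force: [0.3, 0.6, -1.0]
finger_gap: 7.1
grip_force: 50.6
```

```bash
python3 - <<'E'
from h import *
s=sense();print(s['tool_pos'],s['tcp_rot'],s['ft_force'],plan([490.3,-357,148],93.8))
E
```

```text
[ 488.183 -342.82   190.302] [-179.94    -0.034   93.691] [ 0.344  0.562 -1.032] (array([-0.072,  0.006,  0.211]), array([-0.   , -0.   , -0.001]))
```

Call:
step_arm --targets '[{"dp": [-0.03, 0.003, 0], "angular": [0, 0, 0], "fingers": 1}, {"dp": [-0.055, 0.006, 0], "angular": [0, 0, 0], "fingers": 1}, {"dp": [-0.068, 0.006, 0], "angular": [0, 0, 0], "fingers": 1}, {"dp": [-0.068, 0.006, 0.04], "angular": [0, 0, 0], "fingers": 1}, {"dp": [-0.068, 0.006, 0.08], "angular": [0, 0, 0], "fingers": 1}, {"dp": [-0.068, 0.006, 0.12], "angular": [0, 0, 0], "fingers": 1}, {"dp": [-0.068, 0.006, 0.16], "angular": [0, 0, 0], "fingers": 1}, {"dp": [-0.068, 0.006, 0.18], "angular": [0, 0, 0], "fingers": 1}]'

```text
time: 50.95
tool_pos: [490.8, -354.6, 154.1]
tcp_rot: [-180.0, -0.0, 93.8]
ft_force: [0.3, -0.4, -0.8]
finger_gap: 7.3
grip_force: 50.6
```

Call:
step_arm --targets '[{"dp": [0, 0, 0.01], "angular": [0, 0, 0], "fingers": 1}, {"dp": [0, 0, 0.02], "angular": [0, 0, 0], "fingers": 1}, {"dp": [0, 0, 0.03], "angular": [0, 0, 0], "fingers": 1}, {"dp": [0, 0, 0.032], "angular": [0, 0, 0], "fingers": 1}, {"dp": [0, 0, 0.032], "angular": [0, 0, 0], "fingers": 1}, {"dp": [0, 0, 0.032], "angular": [0, 0, 0], "fingers": 1}, {"dp": [0, 0, 0.032], "angular": [0, 0, 0], "fingers": 1}, {"dp": [0, 0, 0.032], "angular": [0, 0, 0], "fingers": 1}]'

```text
time: 51.95
tool_pos: [491.2, -354.9, 148.7]
tcp_rot: [180.0, 0.0, 93.8]
ft_force: [-0.8, -0.2, -1.7]
finger_gap: 7.0
grip_force: 50.6
```

Call:
step_arm --targets '[{"dp": [-0.01, 0, 0], "angular": [0, 0, 0], "fingers": 1}, {"dp": [-0.02, 0, 0], "angular": [0, 0, 0.0], "fingers": 1}, {"dp": [-0.025, 0, 0.004], "angular": [0, 0, 0], "fingers": 1}, {"dp": [-0.025, 0, 0.008], "angular": [0, 0, 0], "fingers": 1}, {"dp": [-0.025, 0, 0.008], "angular": [0, 0, 0], "fingers": 1}, {"dp": [-0.025, 0, 0.008], "angular": [0, 0, 0], "fingers": 0.9}, {"dp": [-0.025, 0, 0.008], "angular": [0, 0, 0], "fingers": 0.8}, {"dp": [-0.025, 0, 0.008], "angular": [0, 0, 0], "fingers": 0.7}]'

```text
time: 52.95
tool_pos: [491.4, -359.8, 146.8]
tcp_rot: [-180.0, -0.0, 93.8]
ft_force: [0.6, -0.6, -0.3]
finger_gap: 25.6
grip_force: 0.0
```

Call:
step_arm --targets '[{"dp": [0, 0, 0], "angular": [0, 0, 0], "fingers": 0.6}, {"dp": [0, 0, 0], "angular": [0, 0, 0], "fingers": 0.6}, {"dp": [0, 0, -0.06], "angular": [0, 0, 0], "fingers": 0.6}, {"dp": [0, 0, -0.15], "angular": [0, 0, 0], "fingers": 0.6}, {"dp": [0, 0, -0.27], "angular": [0, 0, 0], "fingers": 0.6}, {"dp": [0, 0, -0.45], "angular": [0, 0, 0], "fingers": 0.6}, {"dp": [0, 0, -0.6], "angular": [0, 0, 0], "fingers": 0.6}, {"dp": [0, 0, -0.6], "angular": [0, 0, 0], "fingers": 0.6}]'

```text
time: 53.95
tool_pos: [493.0, -361.2, 272.7]
tcp_rot: [179.7, 0.3, 93.8]
ft_force: [0.9, -0.0, 0.1]
finger_gap: 34.1
grip_force: 0.0
```

Call:
step_arm --targets '[{"dp": [0.2, 0, 0], "angular": [0, 0, 0], "fingers": 0.6}, {"dp": [0.45, 0, 0], "angular": [0, 0, 0], "fingers": 0.6}, {"dp": [0.7, 0, 0], "angular": [0, 0, 0], "fingers": 0.6}, {"dp": [0.9, 0, 0], "angular": [0, 0, 0], "fingers": 0.6}, {"dp": [1, 0, 0], "angular": [0, 0, 0], "fingers": 0.6}, {"dp": [1, 0, 0], "angular": [0, 0, 0], "fingers": 0.6}, {"dp": [1, 0, 0], "angular": [0, 0, 0], "fingers": 0.6}, {"dp": [1, 0, 0], "angular": [0, 0, 0], "fingers": 0.6}]'

```text
time: 54.95
tool_pos: [478.3, -161.4, 266.9]
tcp_rot: [-180.0, 0.0, 93.7]
ft_force: [-0.5, -0.7, 0.2]
finger_gap: 34.1
grip_force: 0.0
```

Call:
step_arm --targets '[{"dp": [0.2, 0, 0], "angular": [0, 0, 0], "fingers": 0.6}, {"dp": [0.45, 0, 0], "angular": [0, 0, 0], "fingers": 0.6}, {"dp": [0.7, 0, 0], "angular": [0, 0, 0], "fingers": 0.6}, {"dp": [0.8, 0, 0], "angular": [0, 0, 0], "fingers": 0.6}, {"dp": [0.8, 0, 0], "angular": [0, 0, 0], "fingers": 0.6}, {"dp": [0.8, 0, 0], "angular": [0, 0, 0], "fingers": 0.6}, {"dp": [0.8, 0, 0], "angular": [0, 0, 0], "fingers": 0.6}, {"dp": [0.8, 0, 0], "angular": [0, 0, 0], "fingers": 0.6}]'

```text
time: 55.95
tool_pos: [467.8, -1.5, 267.0]
tcp_rot: [-180.0, 0.0, 93.7]
ft_force: [0.3, 0.6, -0.2]
finger_gap: 34.0
grip_force: 0.0
```

```bash
python3 - <<'E'
from h import *
s=sense();print(s['tool_pos'],s['ft_force'])
im=snapshot("side");t=snapshot("top");cv2.imwrite("pics/side9.png",im);cv2.imwrite("pics/top9.png",t)
a=cv2.resize(im[110:335,130:355],(500,500),interpolation=cv2.INTER_CUBIC)
b=cv2.resize(t[170:310,340:424],(300,500),interpolation=cv2.INTER_CUBIC)
cv2.imwrite("pics/c9.png",np.hstack([a,b]))
E
```

```text
[467.838  -1.474 267.026] [ 0.312  0.593 -0.167]
```

View pics/c9.png

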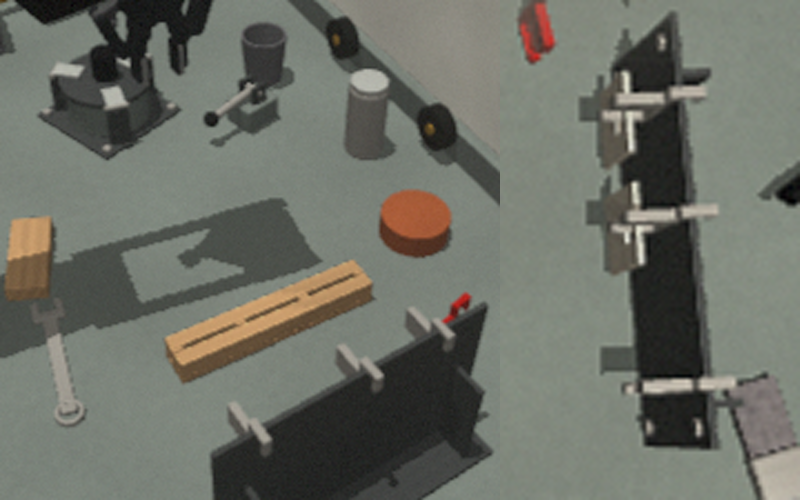

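The final picture shows an empty rack and both tags hanging on their hooks in front of the panel, at crop (620,120) and (625,225). The lever is down, the cover is flat with its flaps folded, and the can and cup are standing. I hand the job in.

```bash
python3 -c "
from bench import *
print(hand_in())"
```

```text
the job is handed in; nothing more can be done
None
```

I handed the job in at about 56 s: the damper lever is at its stop, the cover is home with all three flaps flat, and both tags present hang on their own S-hooks on the panel; the can and cup are still standing, and no verdict came back.

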